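Clamp the brass test beam in the bending rig

TASK

Lay the brass beam gently, flat, between the side guides of the blue bending rig and slide it along until its end butts against the dark steel stop, pressing it firmly home without ramming; then push the red handle of the toggle clamp down over centre onto its stop, without forcing it, so that the rubber pad holds the beam there by itself. Leave the aluminium beam, the beaker, the brass weight and the seedling tub where they are.

Things in the scene. Friction and masses are not known exactly. Their poses are not given: they have to be found in the camera images.
- rig: Beam-bending rig fixed to the bench: aluminium base plate 90 x 300 x 10 mm with two blue blocks, 60 mm wide, tops 46 mm above the bench, and a toggle clamp. Origin on the bench under the stop's face; z up, y along the rig: beam on the -y side, clamp and handle on the +y side. Clamp block y -52..+90, outboard rest y -172..-142 mm; the 90 mm gap between is open down to the base plate for fingers.
- seat (a point): Point on top of the clamp block, 46 mm above the bench, at the middle of the stop's face: the lower edge of the beam's end belongs here. Axes as the rig's. Steel side guides on both blocks (y -50..-6 and -170..-144 mm) stand 30 mm apart, 2 mm play on each side of the beam, upright for 4 mm above the seat, then flaring to about 42 mm apart at 13 mm above it.
- rest (a point): Middle of the top of the outboard rest, 46 mm above the bench, 157 mm from the stop: the other seat of the beam, between its own pair of guides.
- stop: Dark steel end stop on the clamp block, 34 mm wide, 14 mm high, 10 mm thick. Origin at seat, its face looks to the rig's -y. Pressing home firmly means 5 to 15 N on it for a moment; over 25 N is ramming.
- beam: The brass test beam, a plain bar 26 x 180 x 8 mm (x, y, z), about 0.3 kg, loose on the bench. Origin at the centre of its underside, y along its length. Either end may go to the stop. Fully home, its origin is 90 mm from seat towards the rig's -y, at seat height.
- spare_beam: Bright aluminium bar of the same size as the brass beam, origin likewise: stays where it is.
- lever: Lever of the toggle clamp's handle with red sleeve, 16 mm wide, 14 mm thick, sleeve 86 mm long; it stands upright as found and stays where left while the pad is free. Origin at its pivot, which the moving holding arm carries, so it does not turn about a fixed point. Closed, its axes are nearly parallel to the rig's (x across, y to its free end). Over 25 N on it is forcing.
- grip (a point): Point to push: on the sleeve's pressing face (its -y face as found, its top when closed), 124 mm from the pivot, 17 mm short of the free end. z: outward normal of that face, y: along the lever to its free end (both within 5 deg). As found it is at (0, 47, 200) mm in the rig's frame. Push along -z of this point; it swings over towards the rig's +y and down to roughly level.
- pad: Rubber pad, 15 mm across, on the spindle of the clamp's holding arm; origin at the middle of its face. As found the arm stands up behind the stop, at most 135 mm above the bench, its pad at most 20 mm in front of the stop and over 95 mm up, clear of a beam laid 24 mm short. Closed, it presses on the beam 24 mm from the stop with about 55 N and does not drag it off the stop.
- pivot (a point): Where the holding arm pivots in the clamp's bracket, 70 mm above the bench. Feel of the clamp: the handle swings freely (under 3 N) until the pad meets the beam, lever 20 to 30 deg above level; then pushing at grip takes up to about 9 N, gets light towards dead centre, and past it the handle drops by itself onto a hard stop, a little below level. Let go before dead centre, it springs back up.
- beaker: Glass beaker, 68 mm across, 90 mm high, beside the rig. Origin under its centre. Stays where it is.
- mass: Brass weight, 40 mm across, 62 mm high with its knob, 0.25 kg, beside the rig. Origin under its centre. Stays where it is.
- seed_tub: Clear plastic tub of seedlings, 100 x 140 mm, 55 mm high, shoots to about 105 mm. Origin under its centre. Stays where it is.
Not all that is in view belongs to the job. What is meant by the beam is not purple, and is the larger of those in its own colour.

How it is judged:
On the way, in this order (a step that is already met when the one before it is completed fails the run):
1. the brass beam lies flat on both seats between the guides, pressed home against the stop (over 5 N, gap under 2 mm), the clamp still open (y of beam in the frame of seat between -0.092 and -0.087 m and x of beam in the frame of seat between -0.004 and 0.004 m and z of beam in the frame of seat between -0.002 and 0.002 m and angle between the y axis of beam and the y axis of rig, either way round below 0.04 rad and angle between the z axis of beam and the z axis of rig, either way round below 0.04 rad and contact force between beam and stop above 5 N and z of pad in the frame of seat above 0.035 m), for 0.2 s.
2. the handle is past dead centre, down on its stop, and the pad presses on the beam (z of grip in the frame of seat below 0.04 m and contact force between pad and beam above 30 N), for 0.2 s.
At the end, for the whole second after the job is handed in: The brass beam lies flat on both seats, within 4 mm of the middle and 2 degrees of straight, its end within 2 mm of the stop; the handle is past dead centre (site grip under 40 mm above the seat), the pad presses on the beam with over 30 N, all at rest (all of step 2 and y of beam in the frame of seat between -0.092 and -0.087 m and x of beam in the frame of seat between -0.004 and 0.004 m and z of beam in the frame of seat between -0.002 and 0.002 m and angle between the y axis of beam and the y axis of rig, either way round below 0.04 rad and angle between the z axis of beam and the z axis of rig, either way round below 0.04 rad and linear speed of each of beam, lever below 0.02 m/s); the robot touches nothing.
It fails at once if the handle is pushed with more than 25 N (contact force between any of the fingers, the arm and lever above 25 N).
It fails at once if the beam is rammed against the stop with more than 25 N (contact force between beam and stop above 25 N).
It fails at once if the beam is dropped or pressed on the open rig with more than 40 N (z of pad in the frame of seat above 0.035 m and contact force between beam and rig above 40 N).
It fails at once if a bystander is moved more than 20 mm or tipped (distance of any of spare_beam, beaker, mass, seed_tub from where it was at the start of the episode above 0.02 m or angle between any of spare_beam, beaker, mass, seed_tub's own z axis and vertical above 0.3 rad).
It also fails if it takes over 72 s, if anything falls off the work surface, if the arm or the gripper's body presses on something with over 40 N, if the wrist force passes 120 N, or if a joint passes its speed limit or range.

ROBOT

A 6-joint arm with a two-finger parallel gripper is mounted at the origin on the work surface. World frame = base frame: x ahead of the robot, y to its left, z up, the work surface at z = 0. Lengths are in m, angles in rad, forces in N, time in s.
With the tool pointing down it reaches from about 0.4 to 0.825 m from the base axis. Payload 7 kg.
Tool frame: the origin (TCP) lies on the centre line of the jaws, within the pads' length; the fingertips stand 11 mm ahead of it and the grasp point (between the pads) lies 8 mm behind it; z points along the fingers, y is the direction in which the jaws open and shut (so a half turn about z gives the same grasp; the last joint's range is limited). The gripper opens to 85 mm and grips with 20 to 120 N. Pads are 22 mm wide; open, the fingers measure 114 mm over their backs; the gripper's body (76 mm by 85 mm) begins 54 mm behind the grasp point. The pads swing forward as they close: fully open they stand 13 mm farther back than shut.
Start: joints at [-1.052, 0.359, 0.012, 0, -1.224, -0.288], TCP at [0.154, -0.657, 0.242] pointing down, gripper open.
Joint ranges: [-3.07, 3.07], [-1.43, 2.12], [-1.02, 1.25], [-3.03, 1.67], [-3.05, -0], [-3.03, 3.03]. Speed limits (rad/s): [2.39, 2.39, 3.01, 3.14, 3.14, 3.14].

INTERFACE

Orientations are given as a rotation vector (axis times angle).
In Python, from workcell import telemetry, viewer, hand_in gives the robot as it stands.
- The arm moves only by the tool apply_moves, never from a script. Its argument "deltas" is a list of rows, each an object with "travel": the shift along the tool's x, y, z each as a share of 0.15 m, from -1 to 1, a list of three; "twist": the turn about the tool's z as a share of 0.5 rad, from -1 to 1. In form: [{"travel": [x, y, z], "twist": twist}, ...]. A call has exactly 10 rows; each row shifts and turns the pose as measured when the row begins, along the tool's axes as they then stand; what a row does not reach is not made up. A row lasts 1/12 s, in which the tool goes at most 41.7 mm and 7.16 degrees, less where a joint would pass 70% of its speed; a pose out of reach is approached as far as the arm can. A call with a number of a shift or a turn outside -1 to 1 is refused whole. A call with a gripper value outside its range is refused whole. "gripper" is the closure, from -1 (fully open) to 1 (shut), set as the call begins (left out, the last holds). The fingers move at their own pace and stop on an object; the grip force is fixed at half the most. Time passes only in rows, so rows that do not move let the fingers close, or fill a call up. It gives the time, the measured TCP pose, the force and the opening at its end, in the units of the state.
- telemetry.observe(): the state, without advancing time (a new reading comes with each control period).
- viewer.camera(name): name is "scene" or "top" or "wrist"; returns a dict with "color" (420x560x3 uint8, blue, green, red), "vertical_fov" (degrees; the focal length in pixels is half the picture's height over the tangent of half this angle, whatever the lens; pixels are square), "cx", "cy" (the principal point, pixels), "rvec" (rotation vector, rad) and "tvec" (3), from world to camera coordinates, as OpenCV has them. Camera axes: x right, y down, z forward; pixel columns grow to the right and rows downward; lengths in m; the calibration is good to about 2 mm. A picture is of the moment at which its call begins. There is no depth.
- hand_in(): hands the job in, once; it reports no verdict.
The state is a dict: "time_s": time; "joint_pos": joint angles; "dq": joint speeds; "joint_torque": joint torques, N m; "position": TCP position; "orientation": TCP orientation; "contact_force": force on the tool from outside, world axes, zero at the start; "moment": the same for the moment, N m; "gripper_width": opening from 0.0 (shut) to 1.0 (fully open).
Only numpy, scipy, OpenCV 4.12 (cv2) and the standard library are available. Lean on these libraries where they do the work, as an engineer would, in place of code of your own. Each camera call takes 0.05 s, during which the arm holds its last target. There are 200 camera calls.

## Working session

There is one attempt and no reset: what is moved stays moved. The work goes in short steps, Python scripts to look and compute and a tool call to move; the robot and the scene stay as the last step left them, time stands still between calls to the robot, and variables do not carry over. Pictures are saved under pics/ and viewed, about 8 in all and at most 12, crops included, and the job is handed in when it is done.

Besides the shell and the picture viewer there is one more tool, called as name(argument=value, ...), one argument or row to a line, values as JSON. apply_moves: Moves the arm, as the interface text tells. Its arguments: {"type":"object","properties":{"deltas":{"type":"array"},"gripper":{"type":"number"}},"required":["deltas"]}

```bash
ls; mkdir -p pics; cat > h.py <<'E'
import numpy as np,cv2,pickle
from workcell import telemetry,viewer,hand_in
def cam(n,f=None):
    c=viewer.camera(n)
    if f: cv2.imwrite('pics/'+f+'.png',c['color']); pickle.dump(c,open('pics/'+f+'.pkl','wb'))
    return c
def load(f): return pickle.load(open('pics/'+f+'.pkl','rb'))
def K(c):
    h,w=c['color'].shape[:2]; f=h/2/np.tan(np.radians(c['vertical_fov'])/2)
    return np.array([[f,0,c['cx']],[0,f,c['cy']],[0,0,1.]])
def P(c):
    R=cv2.Rodrigues(np.array(c['rvec'],float))[0]
    return K(c)@np.c_[R,np.array(c['tvec'],float).reshape(3)]
def proj(c,X):
    X=np.atleast_2d(X); p=np.c_[X,np.ones(len(X))]@P(c).T; return p[:,:2]/p[:,2:]
def onz(c,uv,z):
    uv=np.atleast_2d(uv); M=P(c); H=np.c_[M[:,0],M[:,1],M[:,2]*z+M[:,3]]
    q=np.linalg.solve(H,np.c_[uv,np.ones(len(uv))].T).T; return q[:,:2]/q[:,2:]
def tri(c1,u1,c2,u2):
    X=cv2.triangulatePoints(P(c1),P(c2),np.float64(u1).reshape(-1,2).T,np.float64(u2).reshape(-1,2).T); return (X[:3]/X[3]).T
def st():
    s=telemetry.observe(); R=cv2.Rodrigues(np.array(s['orientation'],float))[0]
    return s,R
E
python3 - <<'E'
from h import *
a=cam('scene','s0');b=cam('top','t0');w=cam('wrist','w0')
for c in(a,b,w):print(c['vertical_fov'],c['cx'],c['cy'],c['rvec'],c['tvec'])
s,R=st();print(s,R.round(3))
E
```

```text
pics
49.39508107929558 278.99826079484376 209.83099174767884 [ 0.80805696  2.61005832 -1.04395365] [ 0.52668679 -0.00979748  1.55099429]
43.68338851323758 276.3948314322077 206.35358772822087 [ 2.16946459 -2.19499803  0.075578  ] [-0.17944065  0.52723592  1.46878026]
66.15242861947291 282.6399979936502 203.98458221673982 [-1.8390079  -2.32395229 -0.30736179] [ 0.67565707 -0.03282229  0.3780364 ]
{'time_s': 0.15, 'joint_pos': array([-1.05191046e+00,  3.59197083e-01,  1.13109022e-02, -2.36960876e-04,
       -1.22406770e+00, -2.88122822e-01]), 'dq': array([-8.61612573e-05, -2.82048760e-03,  3.86217532e-03,  1.27530578e-03,
        5.94001589e-04,  3.06421828e-03]), 'joint_torque': array([ 1.80156370e-03, -5.83878064e+01,  2.93653160e+01,  6.94035172e+00,
       -4.21759119e-03, -3.70364006e-07]), 'position': array([ 0.15430725, -0.6567995 ,  0.24161652]), 'orientation': array([ 3.61523374e-01, -3.12047013e+00, -1.80953940e-03]), 'contact_force': array([-0.27138428,  0.0371595 ,  0.67838965]), 'moment': array([ 0.06023193,  0.00298337, -0.07705868]), 'gripper_width': 0.9991755739141963} [[-0.974 -0.229 -0.   ]
 [-0.229  0.974  0.001]
 [ 0.     0.001 -1.   ]]
```

View pics/t0.png

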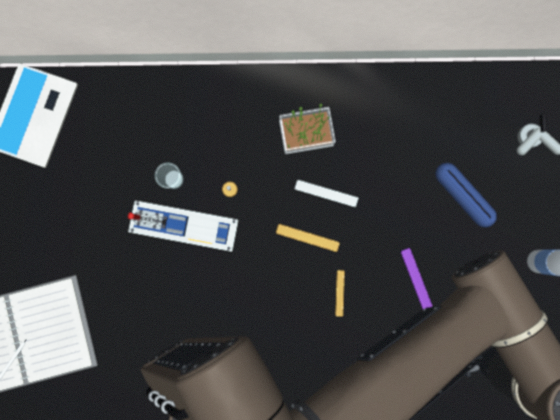

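View pics/s0.png

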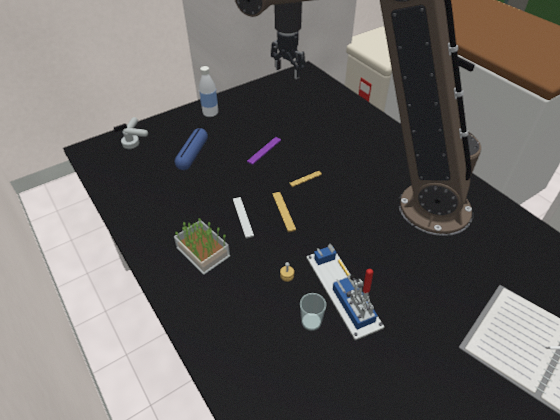

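The top view shows these candidates:
- larger brass bar, (307,238)
- smaller brass bar, (340,293)
- aluminium bar, (326,193)
- purple bar, (415,278)

I choose the larger brass bar. The rig is at (183,226), with its handle end on the left at (133,216). I'll check with one close crop and measure.

```bash
python3 - <<'E'
from h import *
t=load('t0');s=load('s0')
c1=cv2.resize(t['color'][160:320,110:370],None,fx=3,fy=3,interpolation=cv2.INTER_CUBIC);cv2.imwrite('pics/tc.png',c1)
c2=cv2.resize(s['color'][185:345,225:405],None,fx=4,fy=3.7,interpolation=cv2.INTER_CUBIC)
cv2.imwrite('pics/sc.png',cv2.resize(s['color'][185:345,225:405],None,fx=3.7,fy=3.7,interpolation=cv2.INTER_CUBIC))
for n,c in(('t',t),('s',s)):
    hsv=cv2.cvtColor(c['color'],cv2.COLOR_BGR2HSV)
    m=cv2.inRange(hsv,(12,110,110),(30,255,255))
    k,l,S,C=cv2.connectedComponentsWithStats(m)
    for i in range(1,k):
        if S[i,4]>60:
            r=cv2.minAreaRect(np.argwhere(l==i)[:,::-1].astype(np.float32))
            print(n,C[i].round(1),S[i,4],r)
            b=cv2.boxPoints(r);print(onz(c,b,.008).round(4).tolist(),onz(c,[C[i]],.008).round(4))
# rig base plate corners in top (bright), at z=.01
print(onz(t,[[136,201],[238,219],[233,250],[129,232]],.01))
E
```

```text
t [305.7 129.8] 957 ((306.4889831542969, 129.43670654296875), (27.500261306762695, 43.04947280883789), 80.13418579101562)
[[0.7776, -0.2074], [0.7977, -0.3305], [0.7181, -0.3426], [0.6981, -0.22]] [[ 0.7466 -0.2728]]
t [229.5 189.1] 160 ((229.5, 189.0), (15.0, 14.0), 0.0)
[[0.5575, -0.03], [0.5979, -0.0302], [0.5973, -0.0733], [0.557, -0.073]] [[ 0.5772 -0.0515]]
t [307.5 237.4] 680 ((307.37286376953125, 237.4178466796875), (64.34671783447266, 10.565007209777832), 16.927513122558594)
[[0.4495, -0.1809], [0.4782, -0.19], [0.4229, -0.3644], [0.3943, -0.3551]] [[ 0.4361 -0.273 ]]
t [339.5 292.9] 361 ((339.5011291503906, 292.9666748046875), (7.862300872802734, 46.14104080200195), 1.9091525077819824)
[[0.2147, -0.3464], [0.3437, -0.3533], [0.3427, -0.3756], [0.2137, -0.3685]] [[ 0.2786 -0.361 ]]
s [509.9  39.1] 6493 ((509.5680847167969, 35.769256591796875), (134.9148712158203, 62.24858474731445), 26.301015853881836)
[[-0.9593, -0.8731], [-1.7008, -1.3155], [-1.5596, -0.4026], [-0.9619, -0.1724]] [[-1.2311 -0.6115]]
s [305.3 178. ] 143 ((305.29296875, 178.00820922851562), (4.60817718505859
[... 340 characters left out ...]
4365 -0.2674]]
s [199.8 247.8] 166 ((199.70689392089844, 245.48275756835938), (28.493499755859375, 9.585371971130371), 66.80140686035156)
[[0.7421, -0.3536], [0.7114, -0.3519], [0.7323, -0.2376], [0.7612, -0.24]] [[ 0.7411 -0.286 ]]
s [215.4 247. ] 70 ((213.00001525878906, 247.00001525878906), (11.31370735168457, 12.727922439575195), 45.0)
[[0.7285, -0.2786], [0.6878, -0.2949], [0.6828, -0.2521], [0.723, -0.2368]] [[ 0.6995 -0.2613]]
s [286.7 273.2] 141 ((286.5, 273.0), (14.0, 13.0), 90.0)
[[0.5748, -0.0868], [0.5426, -0.0647], [0.5721, -0.0235], [0.6035, -0.0451]] [[ 0.5734 -0.0537]]
[[ 0.54587887  0.21603333]
 [ 0.49088498 -0.0756406 ]
 [ 0.40292732 -0.0608909 ]
 [ 0.4574572   0.23528944]]
```

View pics/tc.png

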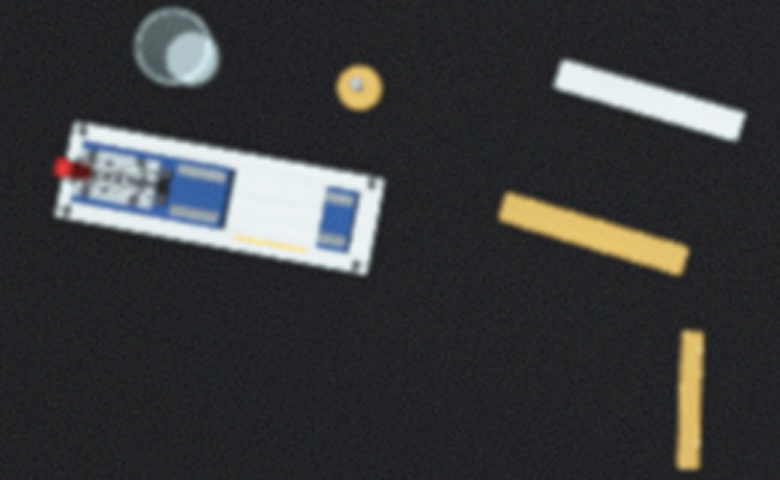

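View pics/sc.png

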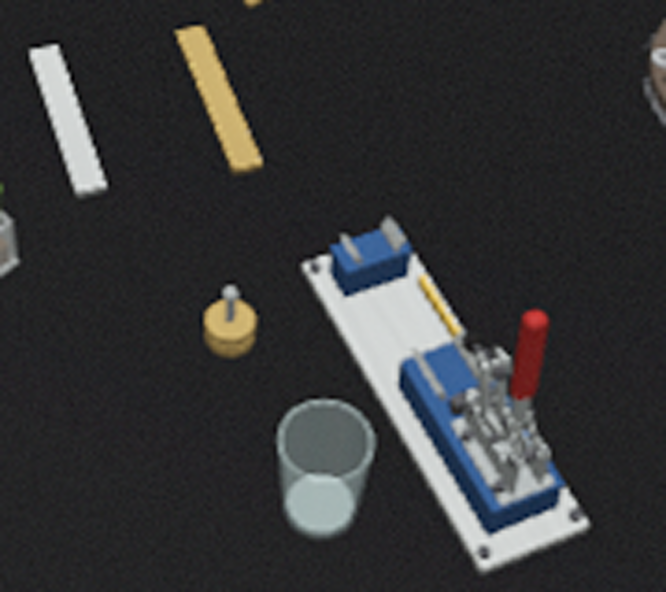

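The crops show a brass bar 183 x 30 mm by estimate, which matches the larger brass beam. The two views agree on its place to about 5 mm, at z ≈ 8 mm. The rig plate measures 299 x 89 mm. I'll move above the beam.

apply_moves(
  deltas=[
    {"travel":[-0.19,0.162,0],"twist":0},
    {"travel":[-0.19,0.162,0],"twist":0},
    {"travel":[-0.19,0.162,0],"twist":0},
    {"travel":[-0.19,0.162,0],"twist":0},
    {"travel":[-0.19,0.162,0],"twist":0},
    {"travel":[-0.19,0.162,0],"twist":0},
    {"travel":[-0.19,0.162,0],"twist":0},
    {"travel":[-0.19,0.162,0],"twist":0},
    {"travel":[-0.19,0.162,0],"twist":0},
    {"travel":[-0.19,0.162,0],"twist":0},
  ],
  gripper=-1,
)

```text
time_s: 0.98
position: [0.3791, -0.3467, 0.2366]
orientation: [0.343, -3.118, -0.011]
contact_force: [1.0, -0.7, 0.5]
gripper_width: 1.0
```

```bash
cat >> h.py <<'E'
def go(x,y,z,yaw=None):
    "remaining travel (shares, tool axes) and twist shares to target; yaw = world angle (deg) of tool x"
    s,R=st(); d=R.T@(np.array([x,y,z])-s['position']); a=np.degrees(np.arctan2(R[1,0],R[0,0]))
    print('t',round(s['time_s'],2),'pos',s['position'].round(4),'yaw',a.round(2),'d mm',(d*1e3).round(1),'share',(d/.15).round(3),'F',s['contact_force'].round(1),'g',round(s['gripper_width'],3))
    if yaw is not None:
        t=-((yaw-a+180)%360-180); print('twist deg',t.round(2),'share',(np.radians(t)/.5).round(3))
E
python3 - <<'E'
from h import *
w=load('w0');Rw=cv2.Rodrigues(w['rvec'])[0];C=-Rw.T@w['tvec']
s,R=st(); R0=cv2.Rodrigues(np.array([0.361523374,-3.12047,-.0018]))[0]
print('cam in tool',R0.T@(C-np.array([.1543,-.6568,.2416])), 'cam z in tool',R0.T@Rw[2])
go(.436,-.2726,.2,-107.6); print(s['joint_pos'])
E
```

```text
cam in tool [ 0.06556135 -0.00113507 -0.13158958] cam z in tool [-2.59619928e-01 -1.99671962e-04  9.65710854e-01]
t 0.98 pos [ 0.3791 -0.3467  0.2366] yaw -167.44 d mm [-71.8  59.7  36.8] share [-0.479  0.398  0.245] F [ 1.  -0.7  0.5] g 1.0
twist deg -59.84 share -2.089
[-0.36145802  0.1014435  -0.33882778 -0.00475786 -1.13799122 -0.98821266]
```

apply_moves(
  deltas=[
    {"travel":[-0.1,0.1,0],"twist":-0.24},
    {"travel":[-0.1,0.1,0],"twist":-0.24},
    {"travel":[-0.1,0.12,0],"twist":-0.24},
    {"travel":[-0.08,0.1,0],"twist":-0.24},
    {"travel":[0,0,0],"twist":-0.24},
    {"travel":[0,0,0],"twist":-0.24},
    {"travel":[0,0,0],"twist":-0.24},
    {"travel":[0,0,0],"twist":-0.24},
    {"travel":[0,0,0],"twist":-0.24},
    {"travel":[0,0,0],"twist":0},
  ],
)

```text
time_s: 1.82
position: [0.4111, -0.2553, 0.2363]
orientation: [-1.956, 2.457, 0.016]
contact_force: [-0.9, -0.4, -0.5]
gripper_width: 0.996
```

```bash
python3 - <<'E'
from h import *
go(.436,-.2726,.2,-107.6)
cam('wrist','w1')
E
```

```text
t 1.82 pos [ 0.4111 -0.2553  0.2363] yaw -102.94 d mm [ 11.5 -28.4  36. ] share [ 0.077 -0.19   0.24 ] F [-0.9 -0.4 -0.5] g 0.996
twist deg 4.66 share 0.163
```

```bash
cat >> h.py <<'E'
def beamseg(c,z=.008):
    hsv=cv2.cvtColor(c['color'],cv2.COLOR_BGR2HSV); m=cv2.inRange(hsv,(12,90,90),(32,255,255))
    k,l,S,C=cv2.connectedComponentsWithStats(m); i=1+np.argmax(S[1:,4])
    r=cv2.minAreaRect(np.argwhere(l==i)[:,::-1].astype(np.float32)); b=cv2.boxPoints(r); X=onz(c,b,z)
    if np.linalg.norm(X[0]-X[1])<np.linalg.norm(X[1]-X[2]): X=np.roll(X,-1,0)
    d=X[0]-X[1]; d*=np.sign(d[1]); print(S[i],'px',b.round(1).tolist(),'c',X.mean(0).round(4),'ang',np.degrees(np.arctan2(d[1],d[0])).round(2),'LxW',np.linalg.norm(X[0]-X[1]).round(4),np.linalg.norm(X[1]-X[2]).round(4))
    return b,X
E
python3 - <<'E'
from h import *
for z in(0.004,.008,.012): beamseg(load('w1'),z)
beamseg(load('t0'))
E
```

```text
[ 242   78   34  163 3921] px [[238.10000610351562, 238.6999969482422], [249.8000030517578, 77.4000015258789], [275.29998779296875, 79.30000305175781], [263.6000061035156, 240.60000610351562]] c [ 0.4359 -0.2753] ang 71.16 LxW 0.1828 0.0269
[ 242   78   34  163 3921] px [[238.10000610351562, 238.6999969482422], [249.8000030517578, 77.4000015258789], [275.29998779296875, 79.30000305175781], [263.6000061035156, 240.60000610351562]] c [ 0.4355 -0.2758] ang 71.16 LxW 0.1808 0.0266
[ 242   78   34  163 3921] px [[238.10000610351562, 238.6999969482422], [249.8000030517578, 77.4000015258789], [275.29998779296875, 79.30000305175781], [263.6000061035156, 240.60000610351562]] c [ 0.4351 -0.2763] ang 71.16 LxW 0.1788 0.0264
[ 283  112   48   35 1113] px [[282.5, 118.9000015258789], [326.1000061035156, 111.5999984741211], [330.79998779296875, 139.89999389648438], [287.20001220703125, 147.10000610351562]] c [ 0.748  -0.2756] ang 98.88 LxW 0.1282 0.0838
```

View pics/w1.png

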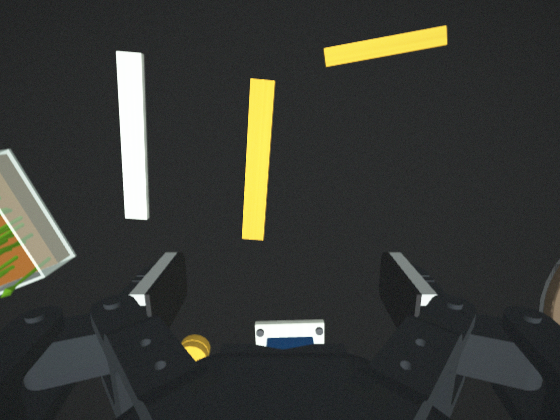

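The wrist view shows the brass beam from (262,79) to (253,240), size 181 x 27 mm at z = 8 mm, so its height is confirmed. The smaller brass bar is at (386,47) and the aluminium bar at (132,135). I'll align and go down.

apply_moves(
  deltas=[
    {"travel":[0.09,-0.19,0],"twist":0.19},
    {"travel":[0,0,0],"twist":0},
    {"travel":[0,0,0.15],"twist":0},
    {"travel":[0,0,0.2],"twist":0},
    {"travel":[0,0,0.2],"twist":0},
    {"travel":[0,0,0.2],"twist":0},
    {"travel":[0,0,0.2],"twist":0},
    {"travel":[0,0,0.15],"twist":0},
    {"travel":[0,0,0],"twist":0},
    {"travel":[0,0,0],"twist":0},
  ],
)

```text
time_s: 2.7
position: [0.4378, -0.2764, 0.066]
orientation: [-1.762, 2.598, 0.009]
contact_force: [0.1, -0.5, 0.5]
gripper_width: 1.003
```

```bash
python3 - <<'E'
from h import *
go(.4355,-.2745,.014,-108.3)
b,X=beamseg(cam('wrist','w2'))
E
```

```text
t 2.7 pos [ 0.4378 -0.2764  0.066 ] yaw -111.7 d mm [-0.7  2.6 52. ] share [-0.005  0.018  0.347] F [ 0.1 -0.5  0.5] g 1.003
twist deg -3.4 share -0.119
[  255    72    61   278 11761] px [[254.0, 74.5], [301.20001220703125, 70.9000015258789], [322.3999938964844, 346.20001220703125], [275.20001220703125, 349.79998779296875]] c [ 0.4339 -0.2758] ang 73.96 LxW 0.1785 0.0328
```

```bash
cat >> h.py <<'E'
def beampca(c,z=.008):
    hsv=cv2.cvtColor(c['color'],cv2.COLOR_BGR2HSV); m=cv2.inRange(hsv,(12,90,90),(32,255,255))
    k,l,S,C=cv2.connectedComponentsWithStats(m); i=1+np.argmax(S[1:,4])
    X=onz(c,np.argwhere(l==i)[:,::-1].astype(float),z).astype(np.float32)
    r=cv2.minAreaRect(X); b=cv2.boxPoints(r); e=b[1]-b[0],b[2]-b[1]; e=max(e,key=np.linalg.norm); e=e*np.sign(e[1])
    print('beam c',np.round(r[0],4),'size',np.round(r[1],4),'ang',np.degrees(np.arctan2(e[1],e[0])).round(2))
E
python3 - <<'E'
from h import *
beampca(load('w1'));beampca(load('w2'));go(.4355,-.2745,.014,-107.6)
E
```

```text
beam c [ 0.4348 -0.2756] size [0.1808 0.027 ] ang 72.35
beam c [ 0.4346 -0.276 ] size [0.1789 0.0262] ang 72.44
t 2.75 pos [ 0.4377 -0.2763  0.0662] yaw -111.69 d mm [-0.6  2.6 52.2] share [-0.004  0.017  0.348] F [-0.4  0.1 -1.2] g 0.999
twist deg -4.09 share -0.143
```

apply_moves(
  deltas=[
    {"travel":[0,0.02,0],"twist":-0.14},
    {"travel":[0,0,0],"twist":0},
    {"travel":[0,0,0.1],"twist":0},
    {"travel":[0,0,0.1],"twist":0},
    {"travel":[0,0,0.08],"twist":0},
    {"travel":[0,0,0.04],"twist":0},
    {"travel":[0,0,0.02],"twist":0},
    {"travel":[0,0,0],"twist":0},
    {"travel":[0,0,0],"twist":0},
    {"travel":[0,0,0],"twist":0},
  ],
)

```text
time_s: 3.58
position: [0.446, -0.2781, 0.0279]
orientation: [-1.825, 2.536, -0.02]
contact_force: [-0.3, -0.6, -0.3]
gripper_width: 1.005
```

```bash
python3 - <<'E'
from h import *
go(.4347,-.2758,.014,-107.6)
E
```

```text
t 3.58 pos [ 0.446  -0.2781  0.0279] yaw -108.53 d mm [ 1.5 11.8 13.7] share [0.01  0.078 0.091] F [-0.3 -0.6 -0.3] g 1.005
twist deg -0.93 share -0.032
```

apply_moves(
  deltas=[
    {"travel":[0.01,0.08,0],"twist":-0.03},
    {"travel":[0,0,0.04],"twist":0},
    {"travel":[0,0,0.03],"twist":0},
    {"travel":[0,0,0],"twist":0},
    {"travel":[0,0,0],"twist":0},
    {"travel":[0,0,0],"twist":0},
    {"travel":[0,0,0],"twist":0},
    {"travel":[0,0,0],"twist":0},
    {"travel":[0,0,0],"twist":0},
    {"travel":[0,0,0],"twist":0},
  ],
)

```text
time_s: 4.42
position: [0.4347, -0.2759, 0.0184]
orientation: [-1.843, 2.52, -0.025]
contact_force: [0.6, -0.1, -0.2]
gripper_width: 1.002
```

```bash
python3 - <<'E'
from h import *
go(.4347,-.2758,.014,-107.6);s,R=st();print(R.round(4),s['dq'].round(4))
E
```

```text
t 4.42 pos [ 0.4347 -0.2759  0.0184] yaw -107.61 d mm [-0.   0.1  4.4] share [-0.     0.001  0.029] F [ 0.6 -0.1 -0.2] g 1.002
twist deg -0.01 share -0.001
[[-0.3026 -0.9528  0.0251]
 [-0.9531  0.3027 -0.0013]
 [-0.0064 -0.0243 -0.9997]] [-0.0009  0.0009  0.0034 -0.0003 -0.0013 -0.0015]
```

apply_moves(
  deltas=[
    {"travel":[0,0,0.03],"twist":0},
    {"travel":[0,0,0.01],"twist":0},
    {"travel":[0,0,0],"twist":0},
    {"travel":[0,0,0],"twist":0},
    {"travel":[0,0,0],"twist":0},
    {"travel":[0,0,0],"twist":0},
    {"travel":[0,0,0],"twist":0},
    {"travel":[0,0,0],"twist":0},
    {"travel":[0,0,0],"twist":0},
    {"travel":[0,0,0],"twist":0},
  ],
)

```text
time_s: 5.25
position: [0.435, -0.2759, 0.0117]
orientation: [-1.844, 2.52, -0.025]
contact_force: [-0.5, -0.2, -0.3]
gripper_width: 1.001
```

```bash
python3 - <<'E'
from h import *
go(.4347,-.2758,.0125,-107.6)
E
```

```text
t 5.25 pos [ 0.435  -0.2759  0.0117] yaw -107.61 d mm [-0.   0.3 -0.8] share [-0.     0.002 -0.005] F [-0.5 -0.2 -0.3] g 1.001
twist deg -0.01 share -0.0
```

apply_moves(
  deltas=[
    {"travel":[0,0,-0.006],"twist":0},
    {"travel":[0,0,0],"twist":0},
    {"travel":[0,0,0],"twist":0},
    {"travel":[0,0,0],"twist":0},
    {"travel":[0,0,0],"twist":0},
    {"travel":[0,0,0],"twist":0},
    {"travel":[0,0,0],"twist":0},
    {"travel":[0,0,0],"twist":0},
    {"travel":[0,0,0],"twist":0},
    {"travel":[0,0,0],"twist":0},
  ],
  gripper=1,
)

```text
time_s: 6.08
position: [0.4352, -0.276, 0.0132]
orientation: [-1.844, 2.519, -0.026]
contact_force: [0.1, -0.0, 1.0]
gripper_width: 0.277
```

```bash
python3 - <<'E'
from h import *
go(.4347,-.2758,.16,-107.6)
E
```

```text
t 6.08 pos [ 0.4352 -0.276   0.0132] yaw -107.6 d mm [  -0.9   -3.2 -146.7] share [-0.006 -0.021 -0.978] F [ 0.1 -0.   1. ] g 0.277
twist deg -0.0 share -0.0
```

apply_moves(
  deltas=[
    {"travel":[0,0,-0.05],"twist":0},
    {"travel":[0,0,-0.1],"twist":0},
    {"travel":[0,0,-0.12],"twist":0},
    {"travel":[0,0,-0.15],"twist":0},
    {"travel":[0,0,-0.15],"twist":0},
    {"travel":[0,0,-0.15],"twist":0},
    {"travel":[0,0,-0.12],"twist":0},
    {"travel":[0,0,-0.06],"twist":0},
    {"travel":[0,0,0],"twist":0},
    {"travel":[0,0,0],"twist":0},
  ],
)

```text
time_s: 6.92
position: [0.4258, -0.274, 0.1535]
orientation: [-1.844, 2.527, -0.01]
contact_force: [0.7, 0.4, -3.4]
gripper_width: 0.279
```

```bash
python3 - <<'E'
from h import *
s,R=st();print(R.round(4))
go(.4598,.0006,.15,-100.55)
c=cam('wrist','w3'); cam('scene','s3')
t=load('t0')
w=t['color'][190:262,120:250]
a=cv2.resize(w,None,fx=6,fy=6,interpolation=cv2.INTER_CUBIC)
for i in range(0,130,10): cv2.line(a,(i*6,0),(i*6,6 if i%50 else 14),(0,255,255),1)
b=c['color']
cv2.imwrite('pics/v3.png',a)
E
```

```text
[[-0.3052 -0.9522  0.0148]
 [-0.9523  0.3052  0.003 ]
 [-0.0074 -0.0132 -0.9999]]
t 6.92 pos [ 0.4258 -0.274   0.1535] yaw -107.77 d mm [-271.8   51.5    4.8] share [-1.812  0.343  0.032] F [ 0.7  0.4 -3.4] g 0.279
twist deg -7.22 share -0.252
```

View pics/v3.png

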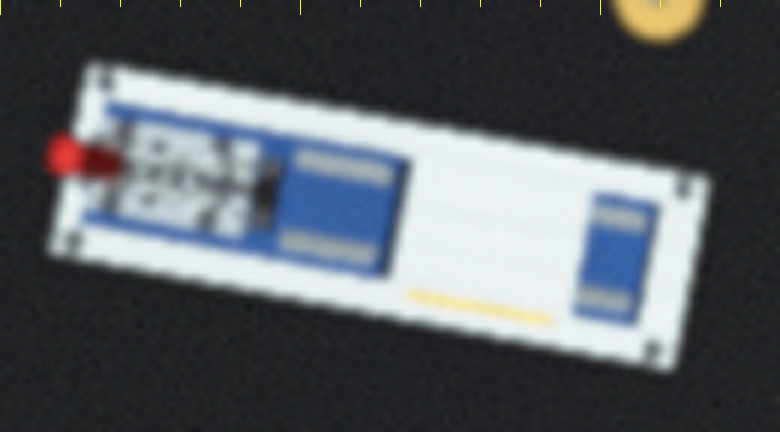

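```bash
cat > rig.py <<'E'
from h import *
from scipy.optimize import least_squares
def W(p,X):
    X=np.atleast_2d(X); c,s=np.cos(p[2]),np.sin(p[2]); return np.c_[p[0]+c*X[:,0]-s*X[:,1],p[1]+s*X[:,0]+c*X[:,1],X[:,2]]
if __name__=='__main__':
    t=load('t0')
    f=lambda a:np.array([120,190])+(np.array(a)+.5)/6-.5
    blk=f([[398,158],[378,272],[597,196],[580,314],[650,204],[632,322]]); B=np.array([[30,-52,46],[-30,-52,46],[30,-142,46],[-30,-142,46],[30,-172,46],[-30,-172,46]])/1e3
    pl=f([[88,64],[50,250],[710,178],[675,370]])
    def res(p):
        y1=p[3]; L=np.array([[.045,y1,.01],[-.045,y1,.01],[.045,y1-.3,.01],[-.045,y1-.3,.01]])
        return np.r_[(proj(t,W(p,B))-blk).ravel(),(proj(t,W(p,L))-pl).ravel()]
    r=least_squares(res,[.48,.11,-.18,.1]);p=r.x
    print(p.round(4),'yaw y axis',np.degrees(p[2])+90);print(r.fun.reshape(-1,2).round(2).tolist())
    np.save('rig.npy',p)
    s=load('s0')['color'].copy();c=load('s0')
    def draw(im,c,sc,off):
        def ln(*X):
            q=(proj(c,W(p,np.array(X)/1e3))-off)*sc; cv2.polylines(im,[np.int32(q*8)],True,(0,255,0),1,cv2.LINE_AA,3)
        y1=p[3]*1e3
        ln((45,y1,10),(-45,y1,10),(-45,y1-300,10),(45,y1-300,10))
        ln((30,-52,46),(-30,-52,46),(-30,90,46),(30,90,46)); ln((30,-172,46),(-30,-172,46),(-30,-142,46),(30,-142,46))
        ln((17,0,60),(-17,0,60),(-17,10,60),(17,10,60)); ln((8,47,200),(-8,47,200),(-8,47,114),(8,47,114))
    o=[]
    for n,(x,y,w,h) in(('s0',(280,220,110,130)),('t0',(120,190,125,72))):
        c=load(n);im=cv2.resize(c['color'][y:y+h,x:x+w],None,fx=4,fy=4,interpolation=cv2.INTER_CUBIC);draw(im,c,4,np.array([x,y]));o.append(im)
    o[1]=cv2.resize(o[1],None,fx=.7,fy=.7)
    H=np.zeros((520,440+350,3),np.uint8);H[:,:440]=o[0];H[:o[1].shape[0],440:440+o[1].shape[1]]=o[1]
    cv2.imwrite('pics/fit.png',H)
E
python3 rig.py
```

```text
[ 0.4822  0.1209 -0.1948  0.1098] yaw y axis 78.83947541383004
[[0.93, -0.78], [0.07, 1.42], [-0.54, -1.24], [-1.81, 0.34], [1.21, -0.61], [0.13, 0.98], [0.41, 0.17], [0.38, 0.12], [-0.33, 0.24], [-0.44, -0.63]]
```

View pics/fit.png

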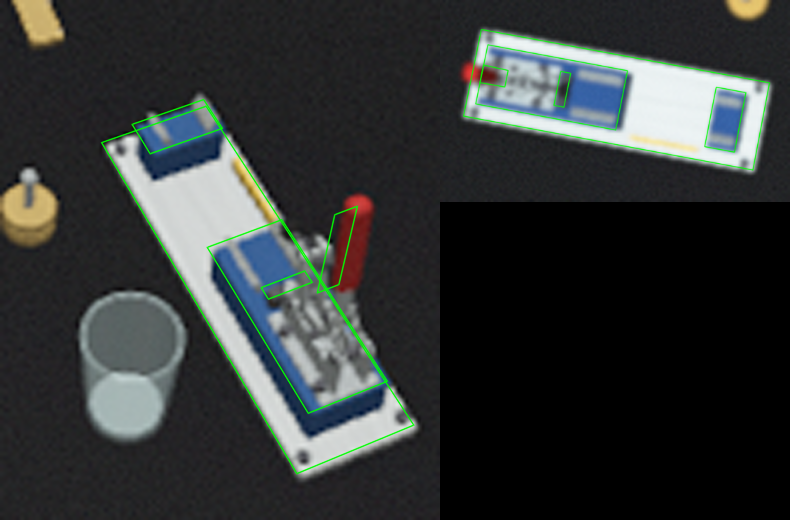

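```bash
python3 - <<'E'
from rig import *
p=np.load('rig.npy')
x,y,_=W(p,[0,-.16,0])[0]; print(x,y)
go(x,y,.17,-101.2)
E
```

```text
0.4512128918923191 -0.03607495679198733
t 7.02 pos [ 0.4256 -0.274   0.1527] yaw -107.76 d mm [-234.5   48.   -16.2] share [-1.563  0.32  -0.108] F [ 0.8 -0.1 -3.3] g 0.277
twist deg -6.56 share -0.229
```

apply_moves(
  deltas=[
    {"travel":[-0.1,0.04,-0.02],"twist":0},
    {"travel":[-0.2,0.04,-0.02],"twist":0},
    {"travel":[-0.22,0.05,-0.02],"twist":0},
    {"travel":[-0.22,0.05,-0.02],"twist":0},
    {"travel":[-0.22,0.05,-0.02],"twist":0},
    {"travel":[-0.22,0.05,0],"twist":0},
    {"travel":[-0.2,0.03,0],"twist":0},
    {"travel":[-0.12,0.01,0],"twist":0},
    {"travel":[0,0,0],"twist":-0.2},
    {"travel":[0,0,0],"twist":0},
  ],
)

```text
time_s: 7.85
position: [0.4427, -0.0357, 0.1575]
orientation: [1.97, -2.442, -0.011]
contact_force: [0.2, 0.0, -3.4]
gripper_width: 0.278
```

```bash
python3 - <<'E'
from rig import *
go(.4512,-.036,.17,-101.2);s,R=st();print(R.round(4))
c=cam('wrist','w4')
cv2.imwrite('pics/w4v.png',cv2.resize(c['color'][60:420,130:430],None,fx=2,fy=1.65*1.0,interpolation=cv2.INTER_CUBIC)) if 0 else cv2.imwrite('pics/w4v.png',cv2.resize(c['color'],(784,588),interpolation=cv2.INTER_CUBIC))
E
```

```text
t 7.85 pos [ 0.4427 -0.0357  0.1575] yaw -102.21 d mm [ -1.6  -8.3 -12.6] share [-0.01  -0.055 -0.084] F [ 0.2  0.  -3.4] g 0.278
twist deg -1.01 share -0.035
[[-2.114e-01 -9.774e-01 -7.600e-03]
 [-9.774e-01  2.114e-01  2.600e-03]
 [-9.000e-04  7.900e-03 -1.000e+00]]
```

View pics/w4v.png

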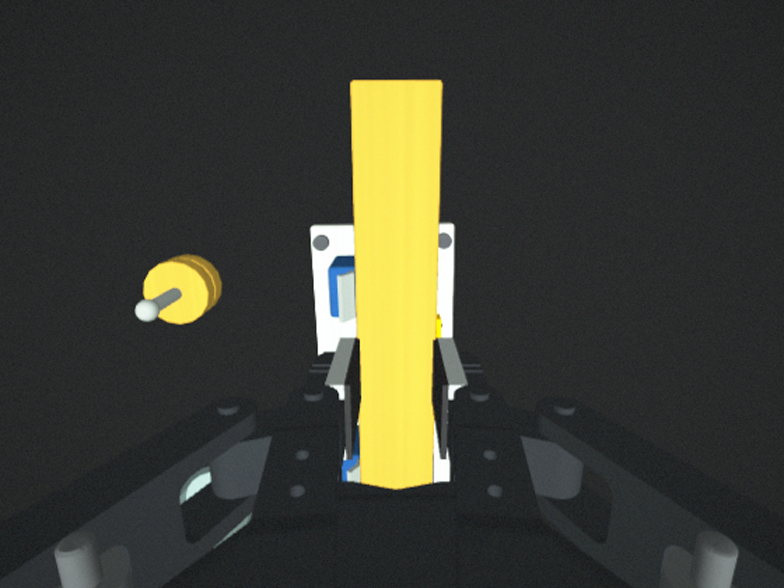

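The wrist view shows the held beam centred, the rig's end plate corners at (311,226) and (454,223), and the rest's +x top corners at (329,267) and (333,316), all in the enlarged picture.

```bash
cat > fit2.py <<'E'
from rig import *
c=load('w4'); k=lambda a:(np.array(a,float)+.5)/1.4-.5
uv=k([[311.5,226],[454,223.5],[329,267],[334,316],[339,257]])
p0=np.load('rig.npy')
def rs(p):
    X=np.array([[.045,p[3]-.3,.01],[-.045,p[3]-.3,.01],[.03,-.172,.046],[.03,-.142,.046],[.03,-.172,.01]])
    return (proj(c,W(p,X))-uv).ravel()
r=least_squares(rs,p0);p=r.x;print('wrist',p.round(4),np.degrees(p[2])+90,r.fun.round(1))
print('top was',p0.round(4)); np.save('rigw.npy',p)
print('beam underside at hover? TCP', W(p,[0,-.157,0]), W(p0,[0,-.157,0]))
# side line yaw: plate left edge
a=onz(c,k([[311.5,226],[317,335],[454,223.5],[452.5,330]]),.01);d=a[0]-a[1];print(np.degrees(np.arctan2(-d[1],-d[0])),a.round(4));
d=a[2]-a[3];print(np.degrees(np.arctan2(-d[1],-d[0])))
# held beam: far end & edges, top plane guess z
for z in(.145,.15,.155): 
    b=onz(c,k([[350.5,80],[442.5,80],[357,330],[438,330]]),z);m=(b[0]+b[1])/2;n=(b[2]+b[3])/2;e=n-m
    print(z,np.linalg.norm(b[0]-b[1]).round(4),np.linalg.norm(b[2]-b[3]).round(4),'end',m.round(4),'ang',np.degrees(np.arctan2(e[1],e[0])).round(2))
go(*W(p,[0,-.114,.15])[0],np.degrees(p[2])-90)
E
python3 fit2.py
```

```text
wrist [ 0.4774  0.1194 -0.1834  0.1103] 79.49393232468714 [-0.3  0.6  2.  -0.6  0.3  0.  -0.7  1.8 -1.3 -1.8]
top was [ 0.4822  0.1209 -0.1948  0.1098]
beam underside at hover? TCP [[ 0.44881051 -0.03499509  0.        ]] [[ 0.45179357 -0.03313169  0.        ]]
77.98419888578587 [[ 0.4867 -0.0759]
 [ 0.5017 -0.0057]
 [ 0.4004 -0.0588]
 [ 0.4137  0.0099]]
78.97879416685211
0.145 0.0271 0.0275 end [ 0.4238 -0.1245] ang 78.14
0.15 0.0262 0.0266 end [ 0.424  -0.1237] ang 78.14
0.155 0.0252 0.0256 end [ 0.4242 -0.1229] ang 78.14
t 7.9 pos [ 0.4427 -0.0361  0.1574] yaw -102.56 d mm [-45.3  -4.3   7.4] share [-0.302 -0.029  0.049] F [-1.   0.9 -3.7] g 0.277
twist deg -2.06 share -0.072
```

```bash
python3 - <<'E'
from rig import *
p=np.array([.4781,.1193,np.radians(-10.8),.11]);np.save('rigb.npy',p)
go(*W(p,[0,-.118,.095])[0],-101.2)
E
```

```text
t 7.9 pos [ 0.4427 -0.0361  0.1574] yaw -102.56 d mm [-41.4  -4.9  62.4] share [-0.276 -0.033  0.416] F [-1.   0.9 -3.7] g 0.277
twist deg -1.36 share -0.048
```

apply_moves(
  deltas=[
    {"travel":[-0.1,-0.01,0],"twist":-0.02},
    {"travel":[-0.1,-0.01,0],"twist":-0.02},
    {"travel":[-0.08,-0.01,0],"twist":0},
    {"travel":[0,0,0.08],"twist":0},
    {"travel":[0,0,0.1],"twist":0},
    {"travel":[0,0,0.1],"twist":0},
    {"travel":[0,0,0.1],"twist":0},
    {"travel":[0,0,0.04],"twist":0},
    {"travel":[0,0,0],"twist":0},
    {"travel":[0,0,0],"twist":0},
  ],
)

```text
time_s: 8.73
position: [0.454, 0.0016, 0.088]
orientation: [1.943, -2.452, -0.014]
contact_force: [0.8, 0.4, -2.1]
gripper_width: 0.281
```

```bash
python3 - <<'E'
from rig import *
p=np.load('rigb.npy');go(*W(p,[0,-.118,.08])[0],-101.2);s,R=st();print(R.round(4))
c=cam('wrist','w5')
cv2.imwrite('pics/w5v.png',cv2.resize(c['color'][30:300,150:410],None,fx=2.6,fy=2.2*1.0,interpolation=cv2.INTER_CUBIC) if 0 else cv2.resize(c['color'][60:330,150:410],None,fx=2.2,fy=2.2,interpolation=cv2.INTER_CUBIC))
E
```

```text
t 8.73 pos [0.454  0.0016 0.088 ] yaw -103.21 d mm [-2.3 -1.6  8. ] share [-0.015 -0.011  0.053] F [ 0.8  0.4 -2.1] g 0.281
twist deg -2.01 share -0.07
[[-2.285e-01 -9.734e-01 -1.540e-02]
 [-9.735e-01  2.286e-01 -9.000e-04]
 [ 4.400e-03  1.480e-02 -9.999e-01]]
```

View pics/w5v.png

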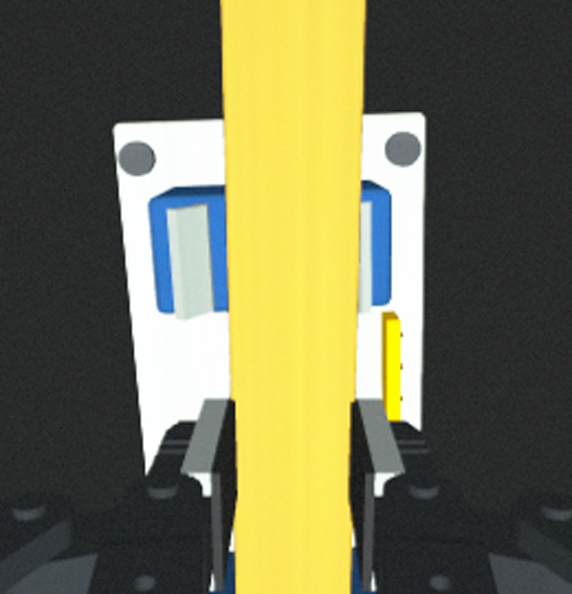

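The crop shows the rest's top corners at (149,200), (390,193), (158,310) and (391,304). The beam lies over the right-hand guide, so it's off to -x and turned slightly. I'll refit.

```bash
cat > fit3.py <<'E'
from rig import *
c=load('w5'); k=lambda a:np.array([150,60])+(np.array(a,float)+.5)/2.2-.5
uv=k([[114,124],[425.5,113],[149.5,200],[390.5,193],[158,310],[391,304.5]])
def rs(p):
    X=np.array([[.045,p[3]-.3,.01],[-.045,p[3]-.3,.01],[.03,-.172,.046],[-.03,-.172,.046],[.03,-.142,.046],[-.03,-.142,.046]])
    return (proj(c,W(p,X))-uv).ravel()
r=least_squares(rs,np.load('rigw.npy'));p=r.x;print('wrist',p.round(4),'yaw',(np.degrees(p[2])+90).round(2),r.fun.round(1))
np.save('rigc.npy',p)
a=onz(c,k([[149.5,200],[390.5,193],[158,310],[391,304.5]]),.046);print(a.round(4),np.linalg.norm(a[0]-a[1]),np.linalg.norm(a[0]-a[2]),a.mean(0))
z=.088-.0132+.008
b=onz(c,k([[221,0],[365,0],[234,400],[355,400]]),z);m=(b[0]+b[1])/2;n=(b[2]+b[3])/2;e=n-m
print('beam w',np.linalg.norm(b[0]-b[1]).round(4),np.linalg.norm(b[2]-b[3]).round(4),'ang',np.degrees(np.arctan2(e[1],e[0])).round(2))
C,S=np.cos(p[2]),np.sin(p[2])
for q in(m,n):
    d=q-p[:2];print('beam mid in rig x,y mm',((C*d[0]+S*d[1])*1e3).round(1),((-S*d[0]+C*d[1])*1e3).round(1))
go(*W(p,[0,-.118,.08])[0],np.degrees(p[2])-90)
E
python3 fit3.py
```

```text
wrist [ 0.4816  0.1187 -0.1998  0.1102] yaw 78.55 [-1.  -0.3  0.9  0.4 -1.4 -1.8  1.5 -2.1 -0.9  2.7  0.9  1.7]
[[ 0.4764 -0.0547]
 [ 0.419  -0.043 ]
 [ 0.4819 -0.0278]
 [ 0.4243 -0.0156]] 0.058516156922597776 0.027516378297306594 [ 0.45038676 -0.03527339]
beam w 0.0258 0.025 ang 77.11
beam mid in rig x,y mm -6.1 -208.9
beam mid in rig x,y mm -4.2 -132.5
t 8.78 pos [0.4541 0.0016 0.0882] yaw -103.2 d mm [-2.4 -3.7  8.2] share [-0.016 -0.025  0.054] F [-0.1 -0.2 -2.9] g 0.272
twist deg -1.75 share -0.061
```

apply_moves(
  deltas=[
    {"travel":[-0.016,-0.026,0],"twist":-0.05},
    {"travel":[0,0,0],"twist":0},
    {"travel":[0,0,0],"twist":0},
    {"travel":[0,0,0.03],"twist":0},
    {"travel":[0,0,0.03],"twist":0},
    {"travel":[0,0,0.01],"twist":0},
    {"travel":[0,0,0],"twist":0},
    {"travel":[0,0,0],"twist":0},
    {"travel":[0,0,0],"twist":0},
    {"travel":[0,0,0],"twist":0},
  ],
)

```text
time_s: 9.62
position: [0.4596, 0.0031, 0.0798]
orientation: [1.972, -2.436, -0.011]
contact_force: [0.6, 0.2, -3.6]
gripper_width: 0.273
```

```bash
python3 - <<'E'
from rig import *
p=np.load('rigc.npy');go(*W(p,[0,-.118,.07])[0],-101.75);s,R=st();print(R.round(4))
c=cam('wrist','w6')
cv2.imwrite('pics/w6v.png',cv2.resize(c['color'][60:330,150:410],None,fx=2.2,fy=2.2,interpolation=cv2.INTER_CUBIC))
E
```

```text
t 9.62 pos [0.4596 0.0031 0.0798] yaw -102.02 d mm [0.3 1.4 9.8] share [0.002 0.009 0.065] F [ 0.6  0.2 -3.6] g 0.273
twist deg -0.27 share -0.009
[[-0.2082 -0.978  -0.0104]
 [-0.9781  0.2082  0.001 ]
 [ 0.0012  0.0104 -0.9999]]
```

View pics/w6v.png

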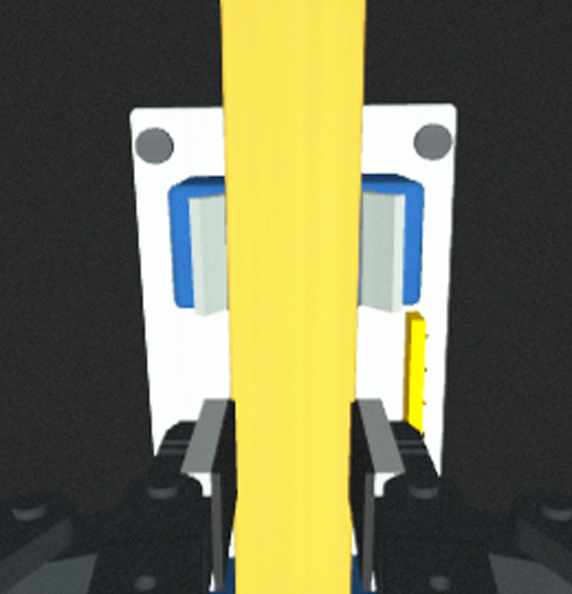

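The guides now show evenly on both sides: block centre ≈ 297, beam centre ≈ 294.5, so the beam is about 1 mm too far to +x. It lines up in yaw. I'll correct and lower.

apply_moves(
  deltas=[
    {"travel":[0,0.008,0],"twist":0},
    {"travel":[0,0,0],"twist":0},
    {"travel":[0,0,0.02],"twist":0},
    {"travel":[0,0,0.02],"twist":0},
    {"travel":[0,0,0.02],"twist":0},
    {"travel":[0,0,0.02],"twist":0},
    {"travel":[0,0,0.02],"twist":0},
    {"travel":[0,0,0],"twist":0},
    {"travel":[0,0,0],"twist":0},
    {"travel":[0,0,0],"twist":0},
  ],
)

```text
time_s: 10.5
position: [0.4581, 0.0034, 0.0629]
orientation: [1.972, -2.436, -0.012]
contact_force: [-0.0, -0.7, -3.6]
gripper_width: 0.275
```

```bash
python3 - <<'E'
from rig import *
p=np.load('rigc.npy');go(*W(p,[0,-.118,.0592])[0],-101.75);s,R=st();print(R.round(4))
E
```

```text
t 10.5 pos [0.4581 0.0034 0.0629] yaw -102.02 d mm [ 0.3 -0.1  3.7] share [ 0.002 -0.001  0.025] F [-0.  -0.7 -3.6] g 0.275
twist deg -0.27 share -0.009
[[-2.082e-01 -9.780e-01 -1.070e-02]
 [-9.781e-01  2.082e-01  8.000e-04]
 [ 1.400e-03  1.070e-02 -9.999e-01]]
```

apply_moves(
  deltas=[
    {"travel":[0,0,0.007],"twist":0},
    {"travel":[0,0,0.007],"twist":0},
    {"travel":[0,0,0.004],"twist":0},
    {"travel":[0,0,0],"twist":0},
    {"travel":[0,0,0],"twist":0},
    {"travel":[0,0,0],"twist":0},
    {"travel":[0,0,0],"twist":0},
    {"travel":[0,0,0],"twist":0},
    {"travel":[0,0,0],"twist":0},
    {"travel":[0,0,0],"twist":0},
  ],
)

```text
time_s: 11.33
position: [0.4586, 0.0035, 0.0605]
orientation: [1.973, -2.436, -0.011]
contact_force: [-0.1, 0.1, -2.0]
gripper_width: 0.275
```

```bash
python3 - <<'E'
from rig import *
p=np.load('rigc.npy');go(*W(p,[0,-.118,.0592])[0],-101.75);s,R=st();print(R[2],s['moment'])
E
```

```text
t 11.33 pos [0.4586 0.0035 0.0605] yaw -102.01 d mm [0.5 0.3 1.3] share [0.004 0.002 0.009] F [-0.1  0.1 -2. ] g 0.275
twist deg -0.26 share -0.009
[ 8.30650124e-04  9.69969922e-03 -9.99952612e-01] [-0.02612217 -0.08034208  0.0200313 ]
```

apply_moves(
  deltas=[
    {"travel":[0,0,0.006],"twist":0},
    {"travel":[0,0,0.004],"twist":0},
    {"travel":[0,0,0],"twist":0},
    {"travel":[0,0,0],"twist":0},
    {"travel":[0,0,0],"twist":0},
    {"travel":[0,0,0],"twist":0},
    {"travel":[0,0,0],"twist":0},
    {"travel":[0,0,0],"twist":0},
    {"travel":[0,0,0],"twist":0},
    {"travel":[0,0,0],"twist":0},
  ],
)

```text
time_s: 12.17
position: [0.4588, 0.0036, 0.0596]
orientation: [1.973, -2.436, -0.01]
contact_force: [-1.2, 0.5, -1.7]
gripper_width: 0.278
```

```bash
python3 - <<'E'
from rig import *
p=np.load('rigc.npy');go(*W(p,[0,-.118,.0592])[0],-101.75);s,R=st();print(R[2],s['moment'])
E
```

```text
t 12.17 pos [0.4588 0.0036 0.0596] yaw -101.98 d mm [0.6 0.5 0.4] share [0.004 0.003 0.003] F [-1.2  0.5 -1.7] g 0.278
twist deg -0.23 share -0.008
[ 6.69749927e-04  9.04533136e-03 -9.99958866e-01] [0.04457245 0.17758963 0.03619924]
```

apply_moves(
  deltas=[
    {"travel":[0,0,0],"twist":0},
    {"travel":[0,0,0],"twist":0},
    {"travel":[0,0,0],"twist":0},
    {"travel":[0,0,0],"twist":0},
    {"travel":[0,0,0],"twist":0},
    {"travel":[0,0,0],"twist":0},
    {"travel":[0,0,0],"twist":0},
    {"travel":[0,0,0],"twist":0},
    {"travel":[0,0,0],"twist":0},
    {"travel":[0,0,0],"twist":0},
  ],
  gripper=0,
)

```text
time_s: 13.0
position: [0.4603, 0.004, 0.0604]
orientation: [1.976, -2.438, -0.008]
contact_force: [0.1, 0.4, -1.1]
gripper_width: 0.499
```

```bash
python3 - <<'E'
from rig import *
p=np.load('rigc.npy');go(*W(p,[0,-.118,.0592])[0],-101.75);s,R=st();print(R[2],s['moment'])
c=cam('wrist','w7')
cv2.imwrite('pics/w7v.png',cv2.resize(c['color'][60:330,150:410],None,fx=2.2,fy=2.2,interpolation=cv2.INTER_CUBIC))
E
```

```text
t 13.0 pos [0.4603 0.004  0.0604] yaw -101.94 d mm [1.4 1.9 1.2] share [0.009 0.013 0.008] F [ 0.1  0.4 -1.1] g 0.499
twist deg -0.19 share -0.007
[-4.98293308e-04  6.44133381e-03 -9.99979130e-01] [0.01363085 0.02430301 0.00036604]
```

View pics/w7v.png

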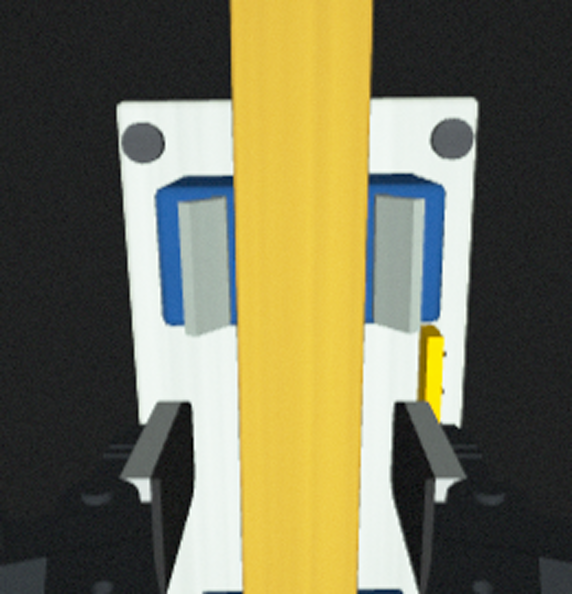

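The beam lies flat between the rest's guides, with edges at (235..370) and the guides at (205) and (397) even on both sides. I'll regrip it and slide.

apply_moves(
  deltas=[
    {"travel":[0,0.01,0],"twist":0},
    {"travel":[0,0,0],"twist":0},
    {"travel":[0,0,0],"twist":0},
    {"travel":[0,0,0],"twist":0},
    {"travel":[0,0,0],"twist":0},
    {"travel":[0,0,0],"twist":0},
    {"travel":[0,0,0],"twist":0},
    {"travel":[0,0,0],"twist":0},
    {"travel":[0,0,0],"twist":0},
    {"travel":[0,0,0],"twist":0},
  ],
  gripper=1,
)

```text
time_s: 13.88
position: [0.4586, 0.0043, 0.0607]
orientation: [1.976, -2.437, -0.008]
contact_force: [-0.3, -0.2, -0.6]
gripper_width: 0.271
```

```bash
python3 - <<'E'
from rig import *
p=np.load('rigc.npy');go(*W(p,[0,-.09,.0592])[0],-101.75);s,R=st();print(R[2],s['moment'])
E
```

```text
t 13.88 pos [0.4586 0.0043 0.0607] yaw -101.93 d mm [-26.7   0.4   1.6] share [-0.178  0.003  0.01 ] F [-0.3 -0.2 -0.6] g 0.271
twist deg -0.18 share -0.006
[-3.57127519e-04  6.32932492e-03 -9.99979906e-01] [-0.01849261 -0.01520427  0.01050683]
```

apply_moves(
  deltas=[
    {"travel":[-0.02,0,0],"twist":0},
    {"travel":[-0.02,0,0],"twist":0},
    {"travel":[-0.02,0,0],"twist":0},
    {"travel":[-0.02,0,0],"twist":0},
    {"travel":[-0.02,0,0],"twist":0},
    {"travel":[-0.015,0,0],"twist":0},
    {"travel":[0,0,0],"twist":0},
    {"travel":[0,0,0],"twist":0},
    {"travel":[0,0,0],"twist":0},
    {"travel":[0,0,0],"twist":0},
  ],
)

```text
time_s: 14.72
position: [0.4617, 0.0222, 0.0607]
orientation: [1.975, -2.435, -0.008]
contact_force: [-0.6, -1.9, 1.9]
gripper_width: 0.277
```

```bash
python3 - <<'E'
from rig import *
p=np.load('rigc.npy');go(*W(p,[0,-.09,.0592])[0],-101.75);s,R=st();print(R[2],s['moment'])
E
```

```text
t 14.72 pos [0.4617 0.0222 0.0607] yaw -101.91 d mm [-8.6 -0.2  1.5] share [-0.057 -0.001  0.01 ] F [-0.6 -1.9  1.9] g 0.277
twist deg -0.16 share -0.005
[ 0.00191235  0.00785268 -0.99996734] [-0.70893496  0.04277889 -0.05023118]
```

apply_moves(
  deltas=[
    {"travel":[-0.01,0,0],"twist":0},
    {"travel":[-0.01,0,0],"twist":0},
    {"travel":[-0.01,0,0],"twist":0},
    {"travel":[-0.007,0,0],"twist":0},
    {"travel":[-0.005,0,0],"twist":0},
    {"travel":[-0.005,0,0],"twist":0},
    {"travel":[-0.005,0,0],"twist":0},
    {"travel":[0,0,0],"twist":0},
    {"travel":[0,0,0],"twist":0},
    {"travel":[0,0,0],"twist":0},
  ],
)

```text
time_s: 15.55
position: [0.4633, 0.0303, 0.0607]
orientation: [1.974, -2.435, -0.008]
contact_force: [-0.6, -2.8, 2.1]
gripper_width: 0.276
```

```bash
python3 - <<'E'
from rig import *
p=np.load('rigc.npy');go(*W(p,[0,-.09,.0592])[0],-101.75);s,R=st();print(R[2],s['moment'])
E
```

```text
t 15.55 pos [0.4633 0.0303 0.0607] yaw -101.93 d mm [-0.3 -0.4  1.5] share [-0.002 -0.003  0.01 ] F [-0.6 -2.8  2.1] g 0.276
twist deg -0.18 share -0.006
[ 0.00219175  0.00815225 -0.99996437] [-0.93614105  0.04976968 -0.0593546 ]
```

apply_moves(
  deltas=[
    {"travel":[-0.004,0,0],"twist":0},
    {"travel":[-0.004,0,0],"twist":0},
    {"travel":[-0.004,0,0],"twist":0},
    {"travel":[-0.004,0,0],"twist":0},
    {"travel":[-0.004,0,0],"twist":0},
    {"travel":[-0.004,0,0],"twist":0},
    {"travel":[-0.004,0,0],"twist":0},
    {"travel":[-0.004,0,0],"twist":0},
    {"travel":[-0.004,0,0],"twist":0},
    {"travel":[-0.004,0,0],"twist":0},
  ],
)

```text
time_s: 16.38
position: [0.4634, 0.0312, 0.0607]
orientation: [1.97, -2.429, -0.002]
contact_force: [0.5, -6.6, 1.5]
gripper_width: 0.272
```

```bash
python3 - <<'E'
from rig import *
p=np.load('rigc.npy');go(*W(p,[0,-.09,.0592])[0],-101.75);s,R=st();print(R[2],s['moment'])
E
```

```text
t 16.38 pos [0.4634 0.0312 0.0607] yaw -101.91 d mm [ 0.6 -0.4  1.5] share [ 0.004 -0.003  0.01 ] F [ 0.5 -6.6  1.5] g 0.272
twist deg -0.16 share -0.006
[ 0.01051549  0.01020948 -0.99989259] [-2.3654737  -0.3178029  -0.02934016]
```

Contact with the stop. I'll press a bit harder, still gently.

apply_moves(
  deltas=[
    {"travel":[-0.005,0,0],"twist":0},
    {"travel":[-0.006,0,0],"twist":0},
    {"travel":[-0.007,0,0],"twist":0},
    {"travel":[-0.007,0,0],"twist":0},
    {"travel":[-0.007,0,0],"twist":0},
    {"travel":[-0.007,0,0],"twist":0},
    {"travel":[-0.007,0,0],"twist":0},
    {"travel":[-0.007,0,0],"twist":0},
    {"travel":[-0.007,0,0],"twist":0},
    {"travel":[-0.007,0,0],"twist":0},
  ],
)

```text
time_s: 17.22
position: [0.4635, 0.0314, 0.0607]
orientation: [1.961, -2.417, 0.009]
contact_force: [1.7, -9.3, 2.5]
gripper_width: 0.279
```

```bash
python3 - <<'E'
from rig import *
p=np.load('rigc.npy');go(*W(p,[0,-.09,.0592])[0],-101.75);s,R=st();print(R[2],s['moment'])
E
```

```text
t 17.22 pos [0.4635 0.0314 0.0607] yaw -101.89 d mm [ 0.7 -0.4  1.6] share [ 0.005 -0.003  0.01 ] F [ 1.7 -9.3  2.5] g 0.279
twist deg -0.14 share -0.005
[ 0.02615774  0.01403695 -0.99955927] [-3.36526245 -0.79984577  0.00974112]
```

apply_moves(
  deltas=[
    {"travel":[-0.009,0,0],"twist":0},
    {"travel":[-0.01,0,0],"twist":0},
    {"travel":[-0.01,0,0],"twist":0},
    {"travel":[-0.01,0,0],"twist":0},
    {"travel":[-0.01,0,0],"twist":0},
    {"travel":[-0.01,0,0],"twist":0},
    {"travel":[-0.01,0,0],"twist":0},
    {"travel":[-0.01,0,0],"twist":0},
    {"travel":[-0.01,0,0],"twist":0},
    {"travel":[-0.01,0,0],"twist":0},
  ],
)

```text
time_s: 18.05
position: [0.4631, 0.0317, 0.0608]
orientation: [1.946, -2.401, 0.023]
contact_force: [2.0, -11.8, 3.0]
gripper_width: 0.272
```

```bash
python3 - <<'E'
from rig import *
p=np.load('rigc.npy');go(*W(p,[0,-.09,.0592])[0],-101.75);s,R=st();print(R[2],s['moment'])
E
```

```text
t 18.05 pos [0.4631 0.0317 0.0608] yaw -101.94 d mm [ 0.9 -0.8  1.6] share [ 0.006 -0.006  0.011] F [  2.  -11.8   3. ] g 0.272
twist deg -0.19 share -0.007
[ 0.04899227  0.02019455 -0.99859498] [-4.13460325 -1.10980655  0.04534351]
```

Pressed at about 10 N for most of a second. I'll release and rise, then press once more from the outer end with shut fingers to be sure it lies flat and home.

apply_moves(
  deltas=[
    {"travel":[0,0,0],"twist":0},
    {"travel":[0,0,0],"twist":0},
    {"travel":[0,0,0],"twist":0},
    {"travel":[0,0,0],"twist":0},
    {"travel":[0,0,0],"twist":0},
    {"travel":[0,0,-0.05],"twist":0},
    {"travel":[0,0,-0.1],"twist":0},
    {"travel":[0,0,-0.1],"twist":0},
    {"travel":[0,0,-0.1],"twist":0},
    {"travel":[0,0,-0.05],"twist":0},
  ],
  gripper=0,
)

```text
time_s: 18.88
position: [0.4644, 0.0355, 0.1225]
orientation: [1.945, -2.4, 0.021]
contact_force: [0.3, -0.1, 0.3]
gripper_width: 0.499
```

```bash
python3 - <<'E'
from rig import *
p=np.load('rigc.npy');s,R=st();print(R.round(3))
print('rest x',W(p,[0,-.2,0]))
go(*W(p,[0,-.205,.105])[0],-101.6)
c=cam('wrist','w8');beampca(c,.054)
hsv=c['color'];hsv=cv2.cvtColor(hsv,cv2.COLOR_BGR2HSV)
# end of beam (outer) : mask pixels on z=.054 in rig coords
m=cv2.inRange(hsv,(12,90,90),(32,255,255));k,l,S,C=cv2.connectedComponentsWithStats(m);i=1+np.argmax(S[1:,4])
X=onz(c,np.argwhere(l==i)[:,::-1].astype(float),.054)-p[:2];Cc,Ss=np.cos(p[2]),np.sin(p[2])
q=np.c_[Cc*X[:,0]+Ss*X[:,1],-Ss*X[:,0]+Cc*X[:,1]]*1e3
print('y range',q[:,1].min(),q[:,1].max())
for a in range(-180,-60,20):
    t=q[abs(q[:,1]-a)<3,0]
    if len(t): print(a,t.min().round(1),t.max().round(1))
E
```

```text
[[-0.206 -0.978 -0.033]
 [-0.977  0.208 -0.044]
 [ 0.049  0.023 -0.999]]
rest x [[ 0.44187815 -0.07729472  0.        ]]
t 18.88 pos [0.4644 0.0355 0.1225] yaw -101.93 d mm [119.   -1.8  23.4] share [ 0.793 -0.012  0.156] F [ 0.3 -0.1  0.3] g 0.499
twist deg -0.33 share -0.011
beam c [0.4632 0.0311] size [0.1809 0.0259] ang 77.8
y range -180.1380793067452 1.0382952001612757
-180 -14.2 10.8
-160 -14.3 11.2
-140 -13.8 11.7
-120 -13.3 11.5
-100 -13.3 11.9
-80 -12.8 12.4
```

Measured: the beam runs from y -180 to +1 in my rig frame, with its length right, so it's home. Now the press from the end.

apply_moves(
  deltas=[
    {"travel":[0.12,0,0],"twist":0},
    {"travel":[0.15,0,0],"twist":0},
    {"travel":[0.17,0,0],"twist":0},
    {"travel":[0.15,0,0],"twist":0},
    {"travel":[0.12,0,0],"twist":0},
    {"travel":[0.09,0,0],"twist":0},
    {"travel":[0,0,0],"twist":0},
    {"travel":[0,0,0],"twist":0},
    {"travel":[0,0,0],"twist":0},
    {"travel":[0,0,0],"twist":0},
  ],
  gripper=1,
)

```text
time_s: 19.77
position: [0.4393, -0.0839, 0.1285]
orientation: [1.951, -2.402, 0.02]
contact_force: [-0.3, 0.3, 1.1]
gripper_width: 0.003
```

```bash
python3 - <<'E'
from rig import *
p=np.load('rigc.npy');s,R=st();print(R.round(3))
go(*W(p,[-.001,-.2,.057])[0],-101.6)
E
```

```text
[[-0.204 -0.978 -0.028]
 [-0.978  0.205 -0.04 ]
 [ 0.045  0.019 -0.999]]
t 19.77 pos [ 0.4393 -0.0839  0.1285] yaw -101.81 d mm [-10.2  -1.5  71.1] share [-0.068 -0.01   0.474] F [-0.3  0.3  1.1] g 0.003
twist deg -0.21 share -0.007
```

apply_moves(
  deltas=[
    {"travel":[0,-0.01,0.08],"twist":0},
    {"travel":[0,0,0.1],"twist":0},
    {"travel":[0,0,0.1],"twist":0},
    {"travel":[0,0,0.1],"twist":0},
    {"travel":[0,0,0.07],"twist":0},
    {"travel":[0,0,0.02],"twist":0},
    {"travel":[0,0,0],"twist":0},
    {"travel":[-0.02,0,0],"twist":0},
    {"travel":[-0.02,0,0],"twist":0},
    {"travel":[0,0,0],"twist":0},
  ],
)

```text
time_s: 20.6
position: [0.4445, -0.0747, 0.0565]
orientation: [1.964, -2.397, 0.024]
contact_force: [-0.5, -0.2, -0.1]
gripper_width: -0.0
```

```bash
python3 - <<'E'
from rig import *
p=np.load('rigc.npy');s,R=st();print(R.round(3))
go(*W(p,[-.001,-.191,.057])[0],-101.6)
E
```

```text
[[-0.196 -0.98  -0.023]
 [-0.98   0.197 -0.039]
 [ 0.043  0.015 -0.999]]
t 20.6 pos [ 0.4445 -0.0747  0.0565] yaw -101.34 d mm [-6.   3.1 -0.7] share [-0.04   0.021 -0.004] F [-0.5 -0.2 -0.1] g -0.0
twist deg 0.26 share 0.009
```

apply_moves(
  deltas=[
    {"travel":[0,0.02,0],"twist":0},
    {"travel":[-0.006,0,0],"twist":0},
    {"travel":[-0.006,0,0],"twist":0},
    {"travel":[-0.006,0,0],"twist":0},
    {"travel":[-0.006,0,0],"twist":0},
    {"travel":[-0.006,0,0],"twist":0},
    {"travel":[-0.006,0,0],"twist":0},
    {"travel":[-0.006,0,0],"twist":0},
    {"travel":[-0.006,0,0],"twist":0},
    {"travel":[-0.006,0,0],"twist":0},
  ],
)

```text
time_s: 21.43
position: [0.4437, -0.0669, 0.0585]
orientation: [1.965, -2.396, 0.029]
contact_force: [2.0, -9.3, 0.4]
gripper_width: 0.002
```

```bash
python3 - <<'E'
from rig import *
p=np.load('rigc.npy');s,R=st();print(R[2].round(3))
go(*W(p,[-.001,-.191,.057])[0],-101.6)
E
```

```text
[ 0.045  0.012 -0.999]
t 21.43 pos [ 0.4437 -0.0669  0.0585] yaw -101.27 d mm [1.5 0.7 1.6] share [0.01  0.005 0.011] F [ 2.  -9.3  0.4] g 0.002
twist deg 0.33 share 0.012
```

apply_moves(
  deltas=[
    {"travel":[-0.007,0,0],"twist":0},
    {"travel":[-0.007,0,0],"twist":0},
    {"travel":[-0.007,0,0],"twist":0},
    {"travel":[-0.007,0,0],"twist":0},
    {"travel":[-0.007,0,0],"twist":0},
    {"travel":[-0.007,0,0],"twist":0},
    {"travel":[-0.007,0,0],"twist":0},
    {"travel":[-0.007,0,0],"twist":0},
    {"travel":[-0.007,0,0],"twist":0},
    {"travel":[-0.007,0,0],"twist":0},
  ],
)

```text
time_s: 22.27
position: [0.4437, -0.0668, 0.0587]
orientation: [1.956, -2.382, 0.039]
contact_force: [1.2, -9.8, 1.1]
gripper_width: 0.002
```

apply_moves(
  deltas=[
    {"travel":[0.03,0,0],"twist":0},
    {"travel":[0.05,0,0],"twist":0},
    {"travel":[0,0,-0.1],"twist":0},
    {"travel":[0,0,-0.2],"twist":0},
    {"travel":[0,0,-0.25],"twist":0},
    {"travel":[0,0,-0.25],"twist":0},
    {"travel":[0,0,-0.25],"twist":0},
    {"travel":[0,0,-0.25],"twist":0},
    {"travel":[0,0,-0.1],"twist":0},
    {"travel":[0,0,0],"twist":0},
  ],
)

```text
time_s: 23.1
position: [0.4441, -0.0707, 0.2772]
orientation: [1.95, -2.379, 0.031]
contact_force: [0.7, -0.4, -0.2]
gripper_width: -0.002
```

```bash
python3 - <<'E'
from rig import *
p=np.load('rigc.npy');s,R=st();print(R.round(3),s['joint_pos'].round(2))
go(*W(p,[0,.01,.23])[0],-101.6)
c=cam('wrist','w9');beampca(c,.054);cam('top','t9');cam('scene','s9')
E
```

```text
[[-0.195 -0.98  -0.037]
 [-0.979  0.197 -0.057]
 [ 0.063  0.025 -0.998]] [ 0.32 -0.03 -0.4   0.04 -1.25 -0.53]
t 23.1 pos [ 0.4441 -0.0707  0.2772] yaw -101.27 d mm [-205.6   -0.6   34.3] share [-1.371 -0.004  0.228] F [ 0.7 -0.4 -0.2] g -0.002
twist deg 0.33 share 0.011
beam c [ 0.5615 -0.0629] size [0.0426 0.0373] ang 30.01
```

apply_moves(
  deltas=[
    {"travel":[-0.1,0,0.01],"twist":0},
    {"travel":[-0.2,0,0.01],"twist":0},
    {"travel":[-0.2,0,0.01],"twist":0},
    {"travel":[-0.2,0,0.01],"twist":0},
    {"travel":[-0.2,0,0.01],"twist":0},
    {"travel":[-0.2,0,0.01],"twist":0},
    {"travel":[-0.15,0,0.01],"twist":0},
    {"travel":[-0.08,0,0],"twist":0},
    {"travel":[0,0,0],"twist":0},
    {"travel":[0,0,0],"twist":0},
  ],
)

```text
time_s: 24.08
position: [0.4725, 0.1265, 0.2282]
orientation: [1.92, -2.356, 0.013]
contact_force: [-0.4, -0.3, 0.4]
gripper_width: -0.002
```

```bash
cat > lev.py <<'E'
from rig import *
p=np.load('rigc.npy'); Cc,Ss=np.cos(p[2]),np.sin(p[2])
def torig(X):
    X=np.atleast_2d(X); d=X-np.r_[p[:2],0]; return np.c_[Cc*d[:,0]+Ss*d[:,1],-Ss*d[:,0]+Cc*d[:,1],d[:,2]]*1e3
def red(c):
    hsv=cv2.cvtColor(c['color'],cv2.COLOR_BGR2HSV)
    m=cv2.inRange(hsv,(0,140,70),(8,255,255))|cv2.inRange(hsv,(172,140,70),(180,255,255))
    k,l,S,C=cv2.connectedComponentsWithStats(m); i=1+np.argmax(S[1:,4]); 
    P_=np.argwhere(l==i)[:,::-1].astype(float);d=P_-C[i];u=np.linalg.svd(d,full_matrices=False)[2][0];t=d@u
    return C[i],S[i],(C[i]+u*t.min()).round(1),(C[i]+u*t.max()).round(1)
def tip():
    s,R=st(); X=s['position']+R@np.array([-.011,0,.011]); print('tip corner rig mm',torig(X).round(1),'tcp rig',torig(s['position']).round(1),'F',s['contact_force'].round(1),'t',round(s['time_s'],2),'pitch',R[2,:2].round(3),'yaw',np.degrees(np.arctan2(R[1,0],R[0,0])).round(1))
E
python3 - <<'E'
from lev import *
for a,b in(('t0','s0'),('t9','s9')):
    A=red(load(a));B=red(load(b));print(A,B)
    print(torig(tri(load(a),A[0],load(b),B[0])))
print(proj(load('s0'),W(p,[[0,.054,.217],[0,.054,.131]])),proj(load('t0'),W(p,[[0,.054,.217],[0,.054,.131]])))
tip();go(*W(p,[0,.01,.197])[0],-101.45)
E
```

```text
(array([132.18518519, 215.7962963 ]), array([127, 212,  13,   7,  54], dtype=int32), array([127.3, 214.6]), array([138.9, 217.4])) (array([367.63905325, 280.10059172]), array([363, 268,  10,  25, 169], dtype=int32), array([369.7, 268.1]), array([365.5, 292.1]))
[[9.09650173e-02 6.05855856e+01 1.82885628e+02]]
(array([129.66666667, 212.66666667]), array([129, 212,   2,   2,   3], dtype=int32), array([130.2, 212.2]), array([129.2, 213.2])) (array([367.63905325, 280.10059172]), array([363, 268,  10,  25, 169], dtype=int32), array([369.7, 268.1]), array([365.5, 292.1]))
[[  5.94238612  65.85678188 193.14525928]]
[[368.35541997 269.87060715]
 [363.68893122 289.83273005]] [[130.99539774 215.49112558]
 [140.20888127 217.31534997]]
tip corner rig mm [[-11.   15.9 216.4]] tcp rig [[-10.4   5.9 228.2]] F [-0.4 -0.3  0.4] t 24.08 pitch [0.084 0.058] yaw -101.5
t 24.08 pos [0.4725 0.1265 0.2282] yaw -101.5 d mm [ -6.8 -12.2  30.1] share [-0.045 -0.081  0.201] F [-0.4 -0.3  0.4] g -0.002
twist deg -0.05 share -0.002
```

apply_moves(
  deltas=[
    {"travel":[0,-0.04,0.04],"twist":0},
    {"travel":[0,-0.04,0.06],"twist":0},
    {"travel":[-0.02,0,0.06],"twist":0},
    {"travel":[-0.02,0,0.04],"twist":0},
    {"travel":[0,0,0],"twist":0},
    {"travel":[0,0,0],"twist":0},
    {"travel":[-0.04,0,0],"twist":0},
    {"travel":[-0.04,0,0],"twist":0},
    {"travel":[-0.04,0,0],"twist":0},
    {"travel":[0,0,0],"twist":0},
  ],
)

```text
time_s: 24.92
position: [0.487, 0.142, 0.1908]
orientation: [1.912, -2.359, 0.012]
contact_force: [-0.3, 0.4, 0.5]
gripper_width: -0.001
```

```bash
python3 - <<'E'
from lev import *
tip()
E
```

```text
tip corner rig mm [[1.000e-01 3.390e+01 1.789e+02]] tcp rig [[  0.7  23.8 190.8]] F [-0.3  0.4  0.5] t 24.92 pitch [0.086 0.06 ] yaw -101.8
```

apply_moves(
  deltas=[
    {"travel":[-0.025,0,0],"twist":0},
    {"travel":[-0.025,0,0],"twist":0},
    {"travel":[-0.025,0,0],"twist":0},
    {"travel":[-0.025,0,0],"twist":0},
    {"travel":[-0.025,0,0],"twist":0},
    {"travel":[-0.025,0,0],"twist":0},
    {"travel":[-0.025,0,0],"twist":0},
    {"travel":[-0.025,0,0],"twist":0},
    {"travel":[-0.025,0,0],"twist":0},
    {"travel":[-0.025,0,0],"twist":0},
  ],
)

```text
time_s: 25.75
position: [0.4957, 0.1808, 0.1929]
orientation: [1.916, -2.357, 0.018]
contact_force: [-1.2, -1.3, 1.0]
gripper_width: 0.002
```

```bash
cat >> lev.py <<'E'
def look(n):
    tip(); c=cam('scene',n); B=red(c)
    # back-project sleeve ends onto rig plane x=0
    def onx(uv):
        o=W(p,[0,0,0])[0]; ey=W(p,[0,1,0])[0]-o; ez=np.array([0,0,1.]); M=P(c); H=np.c_[M[:,:3]@ey,M[:,:3]@ez,M[:,:3]@o+M[:,3]]
        q=np.linalg.solve(H,[uv[0],uv[1],1]); return (q[:2]/q[2]*1e3).round(0)
    a,b=onx(B[2]),onx(B[3]); d=a-b if np.linalg.norm(a)>np.linalg.norm(b) else b-a
    print('red n',B[1][4],'ends y,z',a,b,'elev deg',np.degrees(np.arctan2(d[1],d[0])).round(1))
E
python3 - <<'E'
from lev import *
look('s10')
E
```

```text
tip corner rig mm [[  0.9  73.7 181. ]] tcp rig [[  1.5  63.7 192.9]] F [-1.2 -1.3  1. ] t 25.75 pitch [0.088 0.056] yaw -101.7
red n 134 ends y,z [ 95. 236.] [ 71. 131.] elev deg 77.1
```

apply_moves(
  deltas=[
    {"travel":[-0.022,0,0.005],"twist":0},
    {"travel":[-0.022,0,0.005],"twist":0},
    {"travel":[-0.022,0,0.005],"twist":0},
    {"travel":[-0.022,0,0.006],"twist":0},
    {"travel":[-0.022,0,0.006],"twist":0},
    {"travel":[-0.022,0,0.006],"twist":0},
    {"travel":[-0.022,0,0.008],"twist":0},
    {"travel":[-0.022,0,0.008],"twist":0},
    {"travel":[-0.022,0,0.008],"twist":0},
    {"travel":[-0.022,0,0.01],"twist":0},
  ],
)

```text
time_s: 26.63
position: [0.5024, 0.2159, 0.178]
orientation: [1.915, -2.357, 0.018]
contact_force: [0.5, -2.0, 0.6]
gripper_width: 0.003
```

```bash
python3 - <<'E'
from lev import *
look('s11')
E
```

```text
tip corner rig mm [[  0.5 109.4 166.1]] tcp rig [[  1.1  99.4 178. ]] F [ 0.5 -2.   0.6] t 26.63 pitch [0.089 0.056] yaw -101.7
red n 121 ends y,z [ 85. 127.] [152. 212.] elev deg 51.8
```

apply_moves(
  deltas=[
    {"travel":[-0.016,0,0.009],"twist":0},
    {"travel":[-0.016,0,0.009],"twist":0},
    {"travel":[-0.016,0,0.009],"twist":0},
    {"travel":[-0.015,0,0.01],"twist":0},
    {"travel":[-0.015,0,0.01],"twist":0},
    {"travel":[-0.014,0,0.012],"twist":0},
    {"travel":[-0.014,0,0.012],"twist":0},
    {"travel":[-0.013,0,0.012],"twist":0},
    {"travel":[-0.012,0,0.012],"twist":0},
    {"travel":[-0.012,0,0.012],"twist":0},
  ],
)

```text
time_s: 27.52
position: [0.5054, 0.2377, 0.1575]
orientation: [1.914, -2.356, 0.018]
contact_force: [0.6, -1.0, 1.0]
gripper_width: 0.001
```

```bash
python3 - <<'E'
from lev import *
look('s12')
E
```

```text
tip corner rig mm [[ -0.9 131.3 145.6]] tcp rig [[ -0.3 121.3 157.5]] F [ 0.6 -1.   1. ] t 27.52 pitch [0.09  0.058] yaw -101.7
red n 114 ends y,z [104. 119.] [170. 166.] elev deg 35.5
```

apply_moves(
  deltas=[
    {"travel":[-0.011,0,0.011],"twist":0},
    {"travel":[-0.011,0,0.011],"twist":0},
    {"travel":[-0.011,0,0.011],"twist":0},
    {"travel":[-0.01,0,0.011],"twist":0},
    {"travel":[-0.01,0,0.011],"twist":0},
    {"travel":[-0.009,0,0.011],"twist":0},
    {"travel":[-0.008,0,0.01],"twist":0},
    {"travel":[-0.008,0,0.01],"twist":0},
    {"travel":[-0.007,0,0.01],"twist":0},
    {"travel":[-0.007,0,0.01],"twist":0},
  ],
)

```text
time_s: 28.4
position: [0.5071, 0.2495, 0.1394]
orientation: [1.913, -2.354, 0.021]
contact_force: [-0.2, -6.3, 5.4]
gripper_width: -0.002
```

```bash
python3 - <<'E'
from lev import *
look('s13')
E
```

```text
tip corner rig mm [[ -1.5 143.2 127.5]] tcp rig [[ -0.9 133.3 139.4]] F [-0.2 -6.3  5.4] t 28.4 pitch [0.093 0.057] yaw -101.6
red n 86 ends y,z [122. 110.] [174. 138.] elev deg 28.3
```

apply_moves(
  deltas=[
    {"travel":[-0.003,0,0.009],"twist":0},
    {"travel":[-0.003,0,0.009],"twist":0},
    {"travel":[-0.003,0,0.009],"twist":0},
    {"travel":[-0.003,0,0.009],"twist":0},
    {"travel":[-0.003,0,0.009],"twist":0},
    {"travel":[-0.003,0,0.009],"twist":0},
    {"travel":[-0.003,0,0.009],"twist":0},
    {"travel":[-0.003,0,0.009],"twist":0},
    {"travel":[-0.003,0,0.009],"twist":0},
    {"travel":[-0.003,0,0.009],"twist":0},
  ],
)

```text
time_s: 29.28
position: [0.5074, 0.2503, 0.1309]
orientation: [1.914, -2.352, 0.028]
contact_force: [-1.8, -4.7, 9.3]
gripper_width: -0.004
```

```bash
python3 - <<'E'
from lev import *
look('s14')
E
```

```text
tip corner rig mm [[ -1.3 144.  118.9]] tcp rig [[ -0.7 134.1 130.9]] F [-1.8 -4.7  9.3] t 29.28 pitch [0.096 0.055] yaw -101.6
red n 85 ends y,z [124. 104.] [175. 128.] elev deg 25.2
```

apply_moves(
  deltas=[
    {"travel":[-0.002,0,0.01],"twist":0},
    {"travel":[-0.002,0,0.01],"twist":0},
    {"travel":[-0.002,0,0.01],"twist":0},
    {"travel":[-0.002,0,0.01],"twist":0},
    {"travel":[-0.002,0,0.01],"twist":0},
    {"travel":[-0.002,0,0.01],"twist":0},
    {"travel":[-0.002,0,0.01],"twist":0},
    {"travel":[-0.002,0,0.01],"twist":0},
    {"travel":[-0.002,0,0.01],"twist":0},
    {"travel":[-0.002,0,0.01],"twist":0},
  ],
)

```text
time_s: 30.17
position: [0.5075, 0.2507, 0.1226]
orientation: [1.917, -2.353, 0.032]
contact_force: [-2.2, -4.3, 8.5]
gripper_width: -0.001
```

```bash
python3 - <<'E'
from lev import *
look('s15')
E
```

```text
tip corner rig mm [[ -1.4 144.4 110.6]] tcp rig [[ -0.8 134.5 122.6]] F [-2.2 -4.3  8.5] t 30.17 pitch [0.096 0.051] yaw -101.5
red n 82 ends y,z [127. 100.] [175. 116.] elev deg 18.4
```

apply_moves(
  deltas=[
    {"travel":[-0.001,0,0.01],"twist":0},
    {"travel":[-0.001,0,0.01],"twist":0},
    {"travel":[-0.001,0,0.01],"twist":0},
    {"travel":[-0.001,0,0.01],"twist":0},
    {"travel":[-0.001,0,0.01],"twist":0},
    {"travel":[-0.001,0,0.01],"twist":0},
    {"travel":[-0.001,0,0.01],"twist":0},
    {"travel":[-0.001,0,0.01],"twist":0},
    {"travel":[-0.001,0,0.009],"twist":0},
    {"travel":[-0.001,0,0.009],"twist":0},
  ],
)

```text
time_s: 31.05
position: [0.5074, 0.2509, 0.1115]
orientation: [1.92, -2.355, 0.034]
contact_force: [-0.8, -2.0, 3.0]
gripper_width: -0.004
```

```bash
python3 - <<'E'
from lev import *
look('s16')
E
```

```text
tip corner rig mm [[ -1.4 144.6  99.5]] tcp rig [[ -0.9 134.7 111.5]] F [-0.8 -2.   3. ] t 31.05 pitch [0.094 0.048] yaw -101.5
red n 83 ends y,z [130.  92.] [174. 102.] elev deg 12.8
```

Getting light towards dead centre; I'll continue with smaller steps.

apply_moves(
  deltas=[
    {"travel":[0,0,0.007],"twist":0},
    {"travel":[0,0,0.007],"twist":0},
    {"travel":[0,0,0.007],"twist":0},
    {"travel":[0,0,0.007],"twist":0},
    {"travel":[0,0,0.007],"twist":0},
    {"travel":[0,0,0.007],"twist":0},
    {"travel":[0,0,0.007],"twist":0},
    {"travel":[0,0,0.007],"twist":0},
    {"travel":[0,0,0.007],"twist":0},
    {"travel":[0,0,0.007],"twist":0},
  ],
)

```text
time_s: 31.93
position: [0.5068, 0.2521, 0.0982]
orientation: [1.921, -2.357, 0.031]
contact_force: [0.3, 0.0, -0.5]
gripper_width: 0.001
```

```bash
python3 - <<'E'
from lev import *
look('s17')
E
```

```text
tip corner rig mm [[ -2.3 145.6  86.3]] tcp rig [[ -1.8 135.7  98.2]] F [ 0.3  0.  -0.5] t 31.93 pitch [0.091 0.048] yaw -101.5
red n 82 ends y,z [129.  75.] [171.  80.] elev deg 6.8
```

apply_moves(
  deltas=[
    {"travel":[0,0,0.005],"twist":0},
    {"travel":[0,0,0.005],"twist":0},
    {"travel":[0,0,0.005],"twist":0},
    {"travel":[0,0,0.005],"twist":0},
    {"travel":[0,0,0.005],"twist":0},
    {"travel":[0,0,0.005],"twist":0},
    {"travel":[0,0,0.005],"twist":0},
    {"travel":[0,0,0.005],"twist":0},
    {"travel":[0,0,0.005],"twist":0},
    {"travel":[0,0,0.005],"twist":0},
  ],
)

```text
time_s: 32.82
position: [0.5067, 0.2517, 0.0935]
orientation: [1.924, -2.357, 0.032]
contact_force: [-2.2, 0.5, 7.5]
gripper_width: 0.004
```

```bash
python3 - <<'E'
from lev import *
look('s18')
E
```

```text
tip corner rig mm [[ -2.3 145.3  81.5]] tcp rig [[ -1.8 135.3  93.5]] F [-2.2  0.5  7.5] t 32.82 pitch [0.09  0.046] yaw -101.4
red n 74 ends y,z [135.  74.] [171.  79.] elev deg 7.9
```

On the hard stop, with light contact at 81.5 mm (under 86) and 7.5 N. I'll retreat upward.

apply_moves(
  deltas=[
    {"travel":[0,0,-0.03],"twist":0},
    {"travel":[0,0,-0.1],"twist":0},
    {"travel":[0,0,-0.15],"twist":0},
    {"travel":[0,0,-0.2],"twist":0},
    {"travel":[0,0,-0.2],"twist":0},
    {"travel":[0,0,-0.2],"twist":0},
    {"travel":[0,0,-0.1],"twist":0},
    {"travel":[0,0,0],"twist":0},
    {"travel":[0,0,0],"twist":0},
    {"travel":[0,0,0],"twist":0},
  ],
)

```text
time_s: 33.7
position: [0.5155, 0.2628, 0.2466]
orientation: [1.922, -2.356, 0.031]
contact_force: [0.3, 0.1, -0.2]
gripper_width: 0.003
```

```bash
python3 - <<'E'
from lev import *
look('s19');cam('top','t19');c=load('s19')
a=cv2.resize(c['color'][225:355,270:400],None,fx=4,fy=4,interpolation=cv2.INTER_CUBIC)
t=load('t19');b=cv2.resize(t['color'][150:270,110:245],None,fx=2,fy=2,interpolation=cv2.INTER_CUBIC)
H=np.zeros((520,790,3),np.uint8);H[:,:520]=a;H[:240,520:790]=b;cv2.imwrite('pics/fin.png',H)
for n in('t0','t19'):
    c=load(n);hsv=cv2.cvtColor(c['color'],cv2.COLOR_BGR2HSV);m=cv2.inRange(hsv,(12,110,110),(30,255,255));k,l,S,C=cv2.connectedComponentsWithStats(m)
    print(n,[(C[i].round(1).tolist(),int(S[i,4])) for i in range(1,k) if S[i,4]>60])
E
```

```text
tip corner rig mm [[  4.2 157.9 234.7]] tcp rig [[  4.7 148.  246.6]] F [ 0.3  0.1 -0.2] t 33.7 pitch [0.091 0.048] yaw -101.5
red n 192 ends y,z [87. 90.] [170.  76.] elev deg -9.6
t0 [([305.7, 129.8], 957), ([229.5, 189.1], 160), ([307.5, 237.4], 680), ([339.5, 292.9], 361)]
t19 [([305.6, 129.8], 956), ([229.5, 189.1], 161), ([202.2, 229.3], 390), ([339.6, 292.9], 366)]
```

View pics/fin.png

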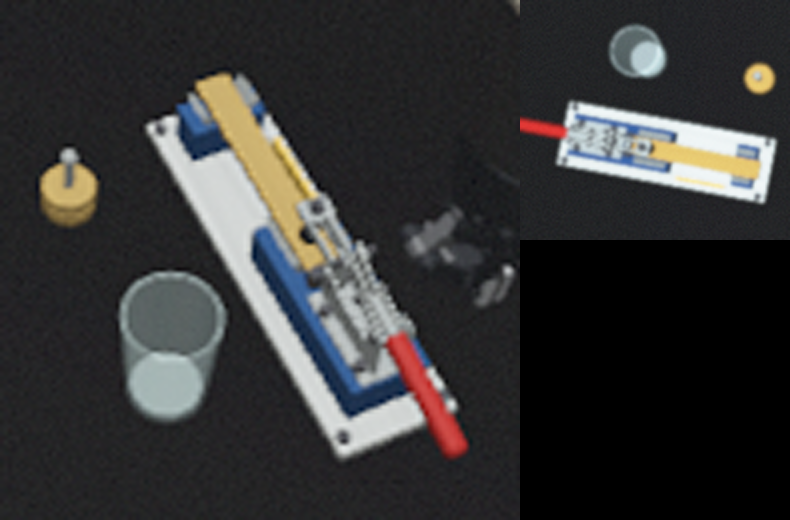

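The final picture shows the beam seated at (255,165), the arm's pad down on it at (310,225), and the red handle past level at (430,395). The robot is clear and the bystanders haven't moved.

```bash
python3 -c "
from h import *
print(hand_in())"
```

```text
the job is handed in; nothing more can be done
None
```

I laid the brass beam between the guides, slid it home against the steel stop and closed the toggle clamp. I handed in at about 34 s of the 72 s allowed, and the hand-in reports no verdict.

**Beam home:** I pressed it twice for about a second each, first gripped and then on its outer end with shut fingers. Wrist forces were about 7–12 N and 9–10 N, including a newton or two of sliding friction. Measured after the first press, it ran from y −180 to +1 mm against the stop, and its centre was within about 1 mm of the home position.

**Clamp:** Pushing the handle took about 11 N at most. The force fell to zero past dead centre, and the handle dropped by itself. A light 7.5 N touch found it on its hard stop, with its top about 81.5 mm above the bench (limit 86 mm).

**Last look:** After I withdrew, the handle sat about 10° below level, the pad was down on the beam and the robot was clear. The brass weight, the seedling tub and the smaller brass bar had not moved in the top view. The beaker looked in place, but I did not compare the aluminium beam's position.

**Not certain:**
- The beam's angle read 77.8° against my rig estimate of 78.6°. That is inside the guides' play and the 2° limit.
- The tool tilted by up to about 5° as it worked. The moves cannot correct this, and I saw no harm from it.
- The pad force on the beam could not be measured. I inferred it from the handle having gone past dead centre.

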